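# Lean the divider panel in the drip tray

### The job

The blue tank divider panel needs to drain. Lift the closed tub aside, out of the tray's way, and set it upright on the cabinet top; then pull the drip tray fully out of the wooden stand, and lean the blue panel on its short edge in the tray, leaning back steeply against the top front edge of the stand, square to it and roughly centred. Set the panel down without letting it drop or fall over, do not push the tub with the tray, and leave everything else where it is.

Things in the scene. Friction and masses are not known exactly. Their poses are not given: they have to be found in the camera images.
- stand: Fixed pale wooden box, 160 deep x 180 wide x 100 mm high, that houses the drip tray. Origin at table level in the middle of its FRONT face (the face with the red tray handle); +x points into the stand (away from the front), y along the front, z up. The box fills x 0 to 160 mm.
- stand_edge (a point): Middle of the stand's top front edge, 100 mm above the table, on which the panel must lean.
- tray (a joint): How far the white drip tray is pulled out of the stand's front (towards the stand's -x), in m: 0 closed, 0.110 at its stop; it starts nearly closed. Friction about 2 N. Its front wall (22 mm high) stands 30 mm before the stand's face when closed, 140 mm when fully out; outer width 150 mm, side walls 5 mm thick and 18 mm high, inner floor 6 mm above the table.
- tray_handle (a point): Centre of the tray's red handle, a level bar 100 mm long along the stand's y, 12 x 12 mm in section, 38 mm above the table; 48 mm in front of the tray's front wall centre, with 39 mm of free space between; 10 mm wide arms at its two ends join it to the wall. 75 mm before the stand's face when closed.
- tray_floor (a point): Point on the tray's inner floor (top surface, z 6 mm); it moves with the tray and lies 70 mm before the stand's face when the tray is fully out, the middle of the exposed floor. Axes as the stand's.
- blue_panel: Loose blue plastic slab with dark dots, 170 mm tall, 110 mm wide, 10 mm thick, about 0.2 kg, standing upright in one of the two slots of the grey rack. Origin at the centre of its lower short edge; z up along its height, y along its width, x across its thickness. Both faces are alike.
- blue_panel_top (a point): Centre of the blue panel's upper edge.
- white_panel: Bystander: white panel with grey dots of the same size and axes, in the rack's other slot (panel centres 66 mm apart).
- rack: Fixed grey rack, 110 (x) x 130 (y) mm, origin at the centre of its underside. Two slots along y at x = -33 and +33 mm, 13 mm wide, floor 8 mm above the table, slot walls up to 43 mm.
- tub: Loose flip-top clear plastic tub with green lid, closed and empty, about 0.14 kg, a box 62 (x) x 100 (y) x 70 mm high; origin at the centre of its underside. It stands in front of the tray handle, in the tray's way.
- vial_rack: Bystander: loose wooden rack with four glass vials, 45 (x) x 130 (y) x 92 mm high, origin at the centre of its underside.
- tweezer: Bystander: steel planting tweezer lying flat, 203 mm long along its x, 20 mm wide, 9 mm high, origin mid-length on its underside.
- net_handle: Bystander: orange net handle lying flat, 195 mm long along its x, 34 mm wide, 14 mm high, origin mid-length on its underside.
- suction_cup: Bystander: reddish silicone suction cup, 60 mm across, 30 mm high, lying on the stand's top towards the rear; origin at the centre of its underside.
- bottle: Bystander: white bottle with blue cap, 60 mm across, 150 mm high, origin at the centre of its underside.
- food_jar: Bystander: amber jar with yellow lid, 68 mm across, 90 mm high, origin at the centre of its underside.
Things that resemble listed ones, but are neither listed nor needed, are in the scene too. What is meant by the blue_panel is not green, orange or purple, and is the larger of those in its own colour.

How it is judged:
By the outcome, as a careful person would: the job done as asked, in the order asked, and still so for the second after the job is handed in, with the robot touching nothing.
It also fails if it takes over 62 s, if anything falls off the work surface, if the arm or the gripper's body presses on something with over 40 N, if the wrist force passes 120 N, or if a joint passes its speed limit or range.

### The arm

A 6-joint arm with a two-finger parallel gripper is mounted at the origin on the work surface. World frame = base frame: x ahead of the robot, y to its left, z up, the work surface at z = 0. Lengths are in mm, angles in degrees, forces in N, time in s.
With the tool pointing down it reaches from about 300 to 850 mm from the base axis. Payload 4.2 kg.
Tool frame: the origin (TCP) lies midway between the tips of the shut fingers; the grasp point (between the pads) lies 19 mm behind it; x points along the fingers, y is the direction in which the jaws open and shut, and the axes are right-handed (so a half turn about x gives the same grasp; the last joint's range is limited). The gripper opens to 91 mm and grips with 3 to 60 N. Pads are 32 mm wide; open, the fingers measure 118 mm over their backs; the gripper's body (76 mm by 178 mm) begins 60 mm behind the grasp point.
Start: joints at [-68.297, 18.312, 89.639, -0, 72.044, -1.146], TCP at [223.284, -529.894, 213.976] pointing down, gripper open.
Joint ranges: [-177.97, 177.97], [-48.28, 115.42], [12.27, 149.76], [-77.06, 257.06], [2.81, 150.46], [-146.56, 146.56]. Speed limits (degrees/s): [147.25, 147.25, 180, 180, 180, 180].

### API

Orientations are given as [roll, pitch, yaw] about the fixed x, y, z axes, in that order (R = Rz(yaw) Ry(pitch) Rx(roll)).
In Python, from workcell import * gives the robot as it stands.
- The arm moves only by the shell command python3 -m handwheel 'ROWS' [FORCE]. ROWS is a JSON object of lists of equal length, an entry for each row: "gripper": the closure, from 0 (fully open) to 1 (shut); "offset": the shift along the tool's x, y, z in mm, a list of three; "rot": the turn, a rotation vector about the tool's x, y, z in degrees, a list of three. A call has 1 to 5 rows; each row is the pose to reach, as a shift and turn from the pose commanded when the call began, along the tool's axes at that moment; what a row does not reach only later rows make up. A row lasts 1/12 s, in which the tool goes at most 41.7 mm and 7.16 degrees, less where a joint would pass 70% of its speed; a pose out of reach is approached as far as the arm can. A call with a gripper value outside its range is refused whole. The fingers move at their own pace and stop on an object; FORCE is the grip in N (left out, the last holds). Time passes only in rows, so rows that repeat a pose let the fingers close. It gives the time, the measured TCP pose, the force and the opening at its end, in the units of the state.
- state(): the state, without advancing time (a new reading comes with each control period).
- grab_frame(name): name is "scene" or "top"; returns the picture (420x560x3 uint8, red, green, blue); there is no depth.
- camera_params(name): a dict with "fx", "fy", "cx", "cy" (pixels), "position" and "attitude" of the camera in the world. Camera axes: x right, y up, looking along -z (the intrinsics and any distortion apply to the point x, -y, -z); pixel columns grow to the right and rows downward; lengths in mm; the calibration is good to about 2 mm. A picture is of the moment at which its call begins. camera_params takes no time and is no camera call.
- job_done(): hands the job in, once; it reports no verdict.
The state is a dict: "time_s": time; "qpos": joint angles; "qvel": joint speeds; "effort": joint torques, N m; "ee_pos": TCP position; "ee_rot": TCP orientation; "force": force on the tool from outside, world axes, zero at the start; "torque": the same for the moment, N m; "gripper_width": finger opening in mm.
Only numpy, scipy, OpenCV 4.12 (cv2) and the standard library are available. Lean on these libraries where they do the work, as an engineer would, in place of code of your own. Each camera call takes 0.05 s, during which the arm holds its last target.

## Working session

There is one attempt and no reset: what is moved stays moved. The work goes in short steps, Python scripts to look and compute and a shell command to move; the robot and the scene stay as the last step left them, time stands still between calls to the robot, and variables do not carry over. Pictures are saved under pics/ and viewed, and the job is handed in when it is done.

```bash
ls; mkdir -p pics
python3 - <<'E'
from workcell import *
import cv2
print(state())
for n in("scene","top"):
    print(camera_params(n))
    cv2.imwrite(f"pics/{n}0.png",cv2.cvtColor(grab_frame(n),cv2.COLOR_RGB2BGR))
E
```

```text
pics
{'time_s': 0.0, 'qpos': array([-6.82967010e+01,  1.83521127e+01,  8.97050884e+01, -1.29014177e-03,
        7.20440665e+01, -1.14497097e+00]), 'qvel': array([-0.00465093,  0.03782056, -0.0255291 ,  0.01550755,  0.00991736,
        0.01408613]), 'effort': array([-1.84327262e-03, -4.12468743e+01, -2.31974906e+01,  7.23234541e-02,
        4.54866921e-02, -1.40999095e-04]), 'ee_pos': array([ 223.08729976, -529.42126035,  213.12448296]), 'ee_rot': array([-90.45101233,  89.89872493, 112.39765645]), 'force': array([ 0.82297019, -0.12445613, -0.59128958]), 'torque': array([-0.02149612,  0.01661973, -0.01735632]), 'gripper_width': 91.32841339054167}
{'fx': 436.56547217382814, 'fy': 436.56547217382814, 'cx': 281.0925168577723, 'cy': 208.01533661555038, 'position': array([1603.13061792,   63.74408218,  884.3605321 ]), 'attitude': array([56.32685444, -0.11525661, 92.59826022])}
{'fx': 457.28612053327083, 'fy': 457.28612053327083, 'cx': 283.3451201052391, 'cy': 212.07654789182396, 'position': array([ 299.3996676 ,    2.85069085, 1372.53873663]), 'attitude': array([  8.6282705 ,   0.43804755, -89.03322002])}
```

View pics/scene0.png

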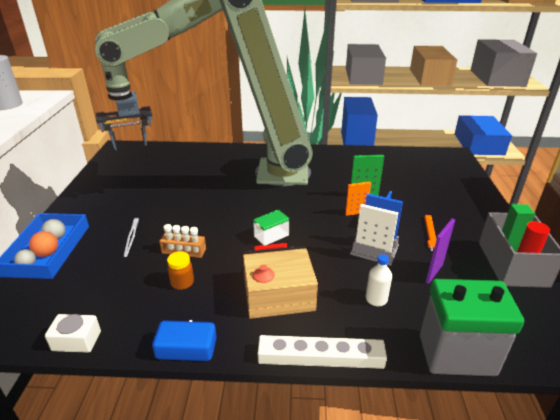

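View pics/top0.png

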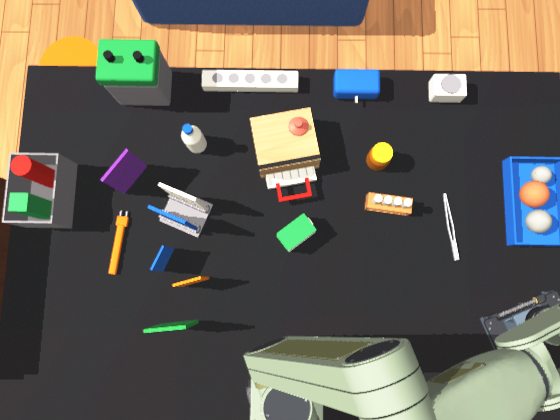

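The top view shows the stand at about (285,140) px, the red handle (294,190), the green-lidded tub (296,232), the rack (185,210) with the white panel towards the stand and the blue one on the robot side. I'll zoom in next.

```bash
cat > h.py <<'E'
import numpy as np, cv2
from scipy.spatial.transform import Rotation as R
from workcell import *
def cam(n):
    c=camera_params(n); return c, R.from_euler('xyz',c['attitude'],degrees=True).as_matrix()
def ray(n,uv):
    c,M=cam(n); uv=np.atleast_2d(np.float64(uv))
    d=np.c_[(uv[:,0]-c['cx'])/c['fx'],-(uv[:,1]-c['cy'])/c['fy'],-np.ones(len(uv))]
    return c['position'],d@M.T
def onz(n,uv,z):
    p,d=ray(n,uv); return p+d*((z-p[2])/d[:,2])[:,None]
def proj(n,P):
    c,M=cam(n); q=(np.atleast_2d(P)-c['position'])@M
    return np.c_[c['cx']+c['fx']*q[:,0]/-q[:,2],c['cy']-c['fy']*q[:,1]/-q[:,2]]
def tri(ua,ub):
    pa,da=ray("scene",ua);pb,db=ray("top",ub);out=[]
    for a,b in zip(da,db):
        s=np.linalg.lstsq(np.c_[a,-b],pb-pa,rcond=None)[0]
        x=pa+a*s[0];y=pb+b*s[1]; out.append([*((x+y)/2),np.linalg.norm(x-y)])
    return np.array(out)
def crop(src,x0,y0,w,h,k,out):
    im=cv2.imread(src)[y0:y0+h,x0:x0+w]; cv2.imwrite(out,cv2.resize(im,None,fx=k,fy=k,interpolation=cv2.INTER_CUBIC))
def snap(n,out):
    im=grab_frame(n); cv2.imwrite(out,cv2.cvtColor(im,cv2.COLOR_RGB2BGR)); return im
E
python3 -c "
from h import *
crop('pics/top0.png',240,100,100,160,3.7,'pics/tc1.png')
crop('pics/top0.png',140,170,100,75,8,'pics/tc2.png')
crop('pics/scene0.png',330,150,100,110,5.4,'pics/sc2.png')
"
```

```text
(no output)
```

View pics/tc1.png

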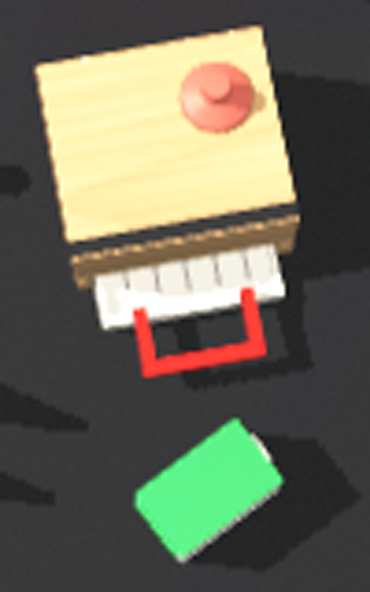

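View pics/tc2.png

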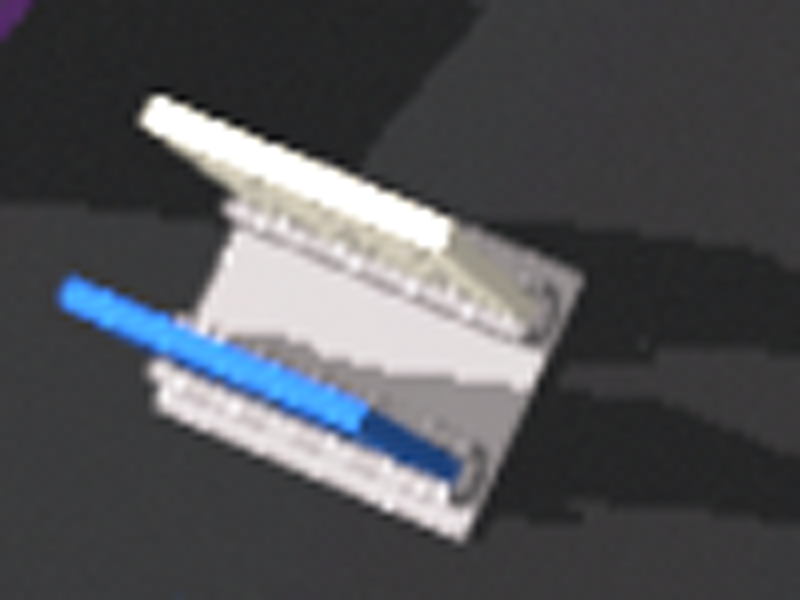

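View pics/sc2.png

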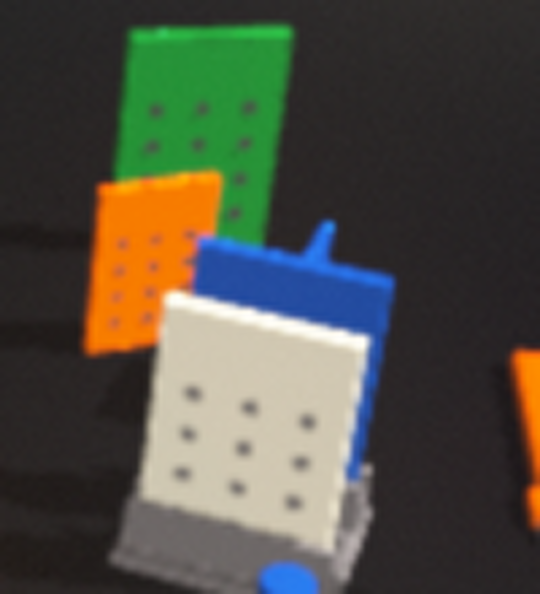

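The crops show the stand turned about 10°, the tub about 35°, and the blue panel as a thin bright strip. I'll measure these with colour masks.

```bash
cat > meas.py <<'E'
from h import *
im=cv2.imread('pics/top0.png'); hsv=cv2.cvtColor(im,cv2.COLOR_BGR2HSV)
def big(lo,hi,roi):
    m=cv2.inRange(hsv,lo,hi); k=np.zeros_like(m); x0,y0,x1,y1=roi; k[y0:y1,x0:x1]=255; m&=k
    cs=cv2.findContours(m,cv2.RETR_EXTERNAL,cv2.CHAIN_APPROX_NONE)[0]
    return max(cs,key=cv2.contourArea)
def rep(name,c,z):
    W=onz('top',c.reshape(-1,2),z)[:,:2].astype(np.float32)
    r=cv2.minAreaRect(W); print(name,np.round(r[0],1),np.round(r[1],1),round(r[2],1)); print(np.round(cv2.boxPoints(r),0).tolist())
rep('lid',big((45,90,90),(80,255,255),(265,200,330,260)),70)
rep('handle',big((0,150,120),(6,255,255),(260,170,330,205)),44)
rep('woodtop',big((8,40,180),(30,200,255),(240,100,335,170)),100)
rep('bluetop',big((95,120,200),(115,255,255),(140,195,200,240)),178)
rep('whitetop',big((10,0,225),(60,60,255),(150,175,205,205)),178)
rep('cup?',big((0,60,100),(7,255,255),(280,110,315,138)),110)
c,M=cam('scene')
E
python3 meas.py
```

```text
lid [440.5 -18.7] [ 63.8 105.9] 37.9
[[383.0, 3.0], [448.0, -80.0], [498.0, -41.0], [433.0, 43.0]]
handle [567.7 -12.2] [ 55.6 101.2] 12.4
[[530.0, 31.0], [551.0, -68.0], [606.0, -56.0], [584.0, 43.0]]
woodtop [716.2  17.5] [144.8 179.6] 11.4
[[628.0, 91.0], [663.0, -85.0], [805.0, -56.0], [769.0, 120.0]]
bluetop [470.8 325.3] [108.6  11.1] 67.9
[[445.0, 277.0], [455.0, 273.0], [496.0, 374.0], [486.0, 378.0]]
whitetop [528.5 301.5] [109.3   6.1] 68.8
[[506.0, 252.0], [512.0, 249.0], [551.0, 351.0], [545.0, 354.0]]
cup? [742.6 -28.9] [39.3 51.7] 87.1
[[716.0, -47.0], [767.0, -50.0], [769.0, -11.0], [718.0, -8.0]]
```

```bash
cat >> h.py <<'E'
def down(a,tilt=0,about=None):
    """tool x down, jaw axis at world angle a; optionally tilted by rotation vector 'about' (world) tilt deg"""
    y=np.array([np.cos(np.radians(a)),np.sin(np.radians(a)),0]); x=np.array([0,0,-1.]); z=np.cross(x,y)
    M=np.c_[x,y,z]
    if tilt: M=R.from_rotvec(np.radians(tilt)*np.asarray(about,float)).as_matrix()@M
    return M
def cur():
    s=state(); return s,np.array(s['ee_pos']),R.from_euler('xyz',s['ee_rot'],degrees=True).as_matrix()
def go(pos,M=None):
    s,p,C=cur()
    if M is None: M=C
    off=C.T@(np.asarray(pos,float)-p); rv=np.degrees(R.from_matrix(C.T@M).as_rotvec())
    print('t',round(s['time_s'],2),'pos',p.round(1),'jawyaw',np.degrees(np.arctan2(C[1,1],C[0,1])).round(1),'x',C[:,0].round(3),'F',np.round(s['force'],1),'w',round(s['gripper_width'],1),'q',np.round(s['qpos'],0))
    print('offset',off.round(1),'rot',rv.round(1))
E
python3 - <<'E'
from h import *
s,p,C=cur(); print(C.round(2))
go((440.5,-18.7,150),down(38)); go((440.5,-18.7,150),down(38+180))
for u in [(375,250),(360,265),(390,203),(366,195),(413,213),(445,225)]: print(u,onz('top',u,0).round(0))
E
```

```text
[[-0.    0.39 -0.92]
 [ 0.   -0.92 -0.39]
 [-1.   -0.   -0.  ]]
t 0.1 pos [ 223.1 -529.4  213.2] jawyaw -67.1 x [-0.001  0.001 -1.   ] F [-0.7  0.6 -0.4] w 91.0 q [-68.  18.  90.  -0.  72.  -1.]
offset [  63.8 -386.1 -398.7] rot [-1.051e+02 -1.000e-01  1.000e-01]
t 0.1 pos [ 223.1 -529.4  213.2] jawyaw -67.1 x [-0.001  0.001 -1.   ] F [-0.7  0.6 -0.4] w 91.0 q [-68.  18.  90.  -0.  72.  -1.]
offset [  63.8 -386.1 -398.7] rot [74.9  0.1  0.1]
(375, 250) [[ 397. -259.    0.]]
(360, 265) [[ 352. -214.    0.]]
(390, 203) [[ 540. -307.    0.]]
(366, 195) [[ 564. -234.    0.]]
(413, 213) [[ 511. -376.    0.]]
(445, 225) [[ 476. -471.    0.]]
```

```bash
python3 -m handwheel '{"gripper":[0,0,0,0,0],"offset":[[0,-26,-27],[0,-52,-54],[0,-78,-81],[0,-104,-108],[0,-130,-134]],"rot":[[-7,0,0],[-14,0,0],[-21,0,0],[-28,0,0],[-35,0,0]]}'; python3 -c "
from h import *
go((440.5,-18.7,150),down(38))"
```

```text
time_s: 0.52
ee_pos: [296.5, -356.2, 213.5]
ee_rot: [-127.4, 90.0, 110.7]
force: [0.9, 0.4, 0.8]
gripper_width: 90.9
t 0.52 pos [ 296.5 -356.2  213.5] jawyaw -31.8 x [-0.     0.001 -1.   ] F [0.9 0.4 0.8] w 90.9 q [-52.   8. 103.   0.  68. -20.]
offset [  63.7  -55.7 -362.7] rot [-69.8  -0.    0. ]
```

```bash
python3 -m handwheel '{"gripper":[0,0,0,0,0],"offset":[[5,-6,-36],[10,-12,-72],[15,-17,-108],[20,-22,-144],[25,-28,-180]],"rot":[[-7,0,0],[-14,0,0],[-21,0,0],[-28,0,0],[-35,0,0]]}'; python3 -c "
from h import *
go((440.5,-18.7,150),down(38))"
```

```text
time_s: 0.93
ee_pos: [368.6, -189.1, 188.6]
ee_rot: [43.1, 90.0, -43.7]
force: [0.2, 0.3, 0.9]
gripper_width: 91.2
t 0.93 pos [ 368.6 -189.1  188.6] jawyaw 3.2 x [ 0. -0. -1.] F [0.2 0.3 0.9] w 91.2 q [-29.   5. 111.  -0.  64. -32.]
offset [  38.6   81.3 -166.1] rot [-34.8   0.   -0. ]
```

```bash
python3 -m handwheel '{"gripper":[0,0,0,0,0],"offset":[[8,16,-33],[16,32,-66],[24,49,-100],[31,65,-133],[38.5,81,-166]],"rot":[[-7,0,0],[-14,0,0],[-21,0,0],[-28,0,0],[-34.8,0,0]]}'; python3 -c "
from h import *
go((440.5,-18.7,22),down(38))
snap('top','pics/t1.png');snap('scene','pics/s1.png')
crop('pics/top0.png',265,195,70,70,8,'pics/tubc.png')"
```

```text
time_s: 1.35
ee_pos: [441.1, -19.1, 150.0]
ee_rot: [-79.0, 90.0, -131.0]
force: [0.5, -0.7, 0.7]
gripper_width: 91.2
t 1.35 pos [441.1 -19.1 150. ] jawyaw 38.0 x [-0. -0. -1.] F [ 0.5 -0.7  0.7] w 91.2 q [ -4.  10. 112.  -0.  59. -42.]
offset [128.   -0.2  -0.7] rot [0. 0. 0.]
```

View pics/s1.png

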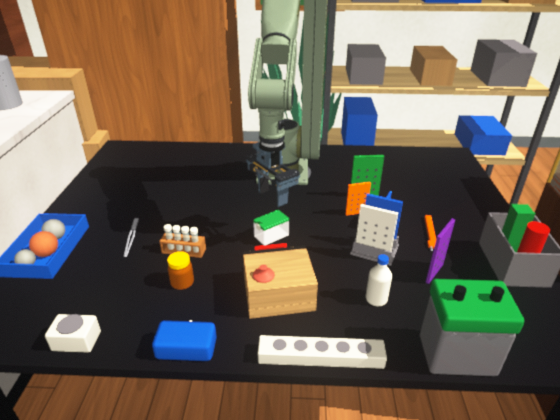

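View pics/t1.png

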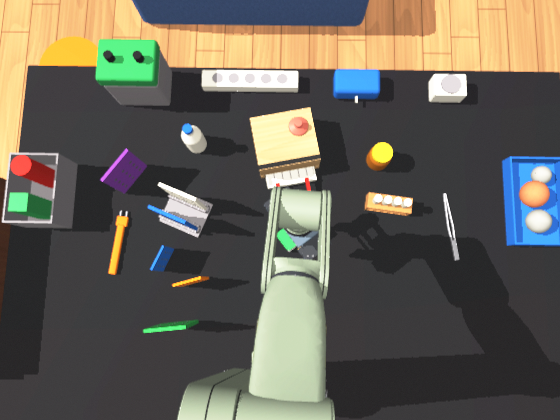

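The gripper hovers over the tub (scene px 280,190, lid at 271,220). I'll cross-check the lid position from the scene view.

Run:
```python
from h import *
im=cv2.imread('pics/scene0.png');hsv=cv2.cvtColor(im,cv2.COLOR_BGR2HSV)
m=cv2.inRange(hsv,(45,90,60),(80,255,255)); k=m*0;k[200:250,240:300]=255;m&=k
c=max(cv2.findContours(m,0,1)[0],key=cv2.contourArea)
W=onz('scene',c.reshape(-1,2),70)[:,:2].astype(np.float32); print(cv2.minAreaRect(W))
crop('pics/scene0.png',235,195,70,60,9,'pics/tubs.png')
```

```text
((447.7524108886719, -19.26483917236328), (76.64131927490234, 108.38997650146484), 38.618534088134766)
```

View pics/tubs.png

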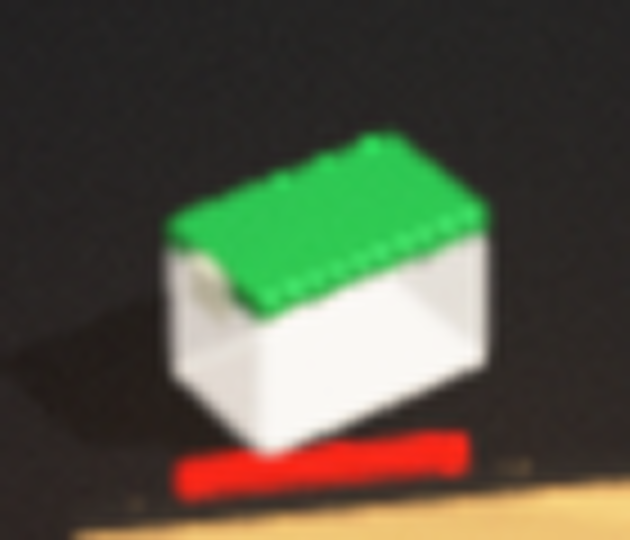

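```bash
python3 -m handwheel '{"gripper":[0,0,0,0,0],"offset":[[30,0,0],[60,0,0],[85,0,0],[110,0,0],[124,0,0]],"rot":[[0,0,0],[0,0,0],[0,0,0],[0,0,0],[0,0,0]]}'; python3 -m handwheel '{"gripper":[0.5,0.5,0.5,0.5,0.5],"offset":[[0,0,0],[0,0,0],[0,0,0],[0,0,0],[0,0,0]],"rot":[[0,0,0],[0,0,0],[0,0,0],[0,0,0],[0,0,0]]}' 12
```

```text
time_s: 1.87
ee_pos: [439.0, -21.6, 24.2]
ee_rot: [-126.5, 89.8, -178.9]
force: [0.0, 0.9, 0.8]
gripper_width: 91.4
time_s: 2.28
ee_pos: [442.5, -21.1, 27.7]
ee_rot: [48.8, 89.8, -3.5]
force: [1.2, 0.1, 3.5]
gripper_width: 61.7
```

```bash
python3 -m handwheel '{"gripper":[0.5,0.5,0.5,0.5,0.5],"offset":[[-10,0,0],[-25,0,0],[-45,0,0],[-65,0,0],[-80,0,0]],"rot":[[0,0,0],[0,0,0],[0,0,0],[0,0,0],[0,0,0]]}'; python3 -c "
from h import *
go((375,-205,106))"
```

```text
time_s: 2.7
ee_pos: [441.3, -21.0, 108.4]
ee_rot: [44.3, 89.9, -8.0]
force: [0.2, -0.5, -1.3]
gripper_width: 61.9
t 2.7 pos [441.3 -21.  108.4] jawyaw 37.6 x [ 0.002 -0.    -1.   ] F [ 0.2 -0.5 -1.3] w 61.9 q [ -4.  12. 115.  -0.  52. -42.]
offset [   2.3 -164.9  105.2] rot [0. 0. 0.]
```

```bash
python3 -m handwheel '{"gripper":[0.5,0.5,0.5,0.5,0.5],"offset":[[0,-10,6],[0,-28,18],[0,-50,32],[0,-74,47],[0,-98,62]],"rot":[[0,0,0],[0,0,0],[0,0,0],[0,0,0],[0,0,0]]}'; python3 -m handwheel '{"gripper":[0.5,0.5,0.5,0.5,0.5],"offset":[[0,-24,15],[0,-44,28],[0,-57,37],[0,-67,43],[0,-67,43]],"rot":[[0,0,0],[0,0,0],[0,0,0],[0,0,0],[0,0,0]]}'; python3 -c "
from h import *
go((375,-205,27))"
```

```text
time_s: 3.12
ee_pos: [400.7, -130.7, 107.0]
ee_rot: [19.7, 89.9, -32.6]
force: [0.8, -0.1, -1.1]
gripper_width: 61.5
time_s: 3.53
ee_pos: [373.9, -206.5, 107.0]
ee_rot: [-12.3, 89.9, -64.8]
force: [0.3, 0.5, -0.7]
gripper_width: 61.9
t 3.53 pos [ 373.9 -206.5  107. ] jawyaw 37.5 x [ 0.001 -0.001 -1.   ] F [ 0.3  0.5 -0.7] w 61.9 q [-30.  11. 117.  -0.  52. -68.]
offset [80.   1.9 -0.6] rot [0. 0. 0.]
```

```bash
python3 -m handwheel '{"gripper":[0.5,0.5,0.5,0.5,0.5],"offset":[[15,0,0],[35,0,0],[53,0,0],[67,0,0],[74,0,0]],"rot":[[0,0,0],[0,0,0],[0,0,0],[0,0,0],[0,0,0]]}'; python3 -m handwheel '{"gripper":[0.5,0.5,0.5,0.5,0.5],"offset":[[1,0,0],[2,0,0],[3,0,0],[4,0,0],[5,0,0]],"rot":[[0,0,0],[0,0,0],[0,0,0],[0,0,0],[0,0,0]]}'
```

```text
time_s: 3.95
ee_pos: [373.7, -203.7, 31.3]
ee_rot: [-161.6, 89.9, 146.1]
force: [-0.4, -0.7, -2.0]
gripper_width: 61.7
time_s: 4.37
ee_pos: [375.0, -205.1, 28.0]
ee_rot: [21.1, 89.9, -31.2]
force: [-0.3, 0.2, -2.0]
gripper_width: 61.9
```

```bash
python3 -m handwheel '{"gripper":[0.5,0.5,0.5,0.5],"offset":[[0.5,0,0],[1,0,0],[1.5,0,0],[1.5,0,0]],"rot":[[0,0,0],[0,0,0],[0,0,0],[0,0,0]]}'
```

```text
time_s: 4.7
ee_pos: [374.9, -205.0, 27.6]
ee_rot: [21.7, 89.9, -30.6]
force: [-2.8, 2.6, 13.7]
gripper_width: 62.1
```

```bash
python3 -m handwheel '{"gripper":[0,0,0,0,0],"offset":[[0,0,0],[0,0,0],[0,0,0],[0,0,0],[0,0,0]],"rot":[[0,0,0],[0,0,0],[0,0,0],[0,0,0],[0,0,0]]}';python3 -m handwheel '{"gripper":[0,0,0,0,0],"offset":[[-15,0,0],[-45,0,0],[-80,0,0],[-105,0,0],[-120,0,0]],"rot":[[0,0,0],[0,0,0],[0,0,0],[0,0,0],[0,0,0]]}'; python3 -c "
from h import *
sx=np.array([np.cos(np.radians(11.8)),np.sin(np.radians(11.8))])
print(sx)
go((546.4,-17.3,150),down(11.8))"
```

```text
time_s: 5.12
ee_pos: [374.5, -204.9, 25.9]
ee_rot: [-94.6, 90.0, -147.0]
force: [0.4, 1.2, -0.5]
gripper_width: 90.7
time_s: 5.53
ee_pos: [375.7, -205.5, 148.7]
ee_rot: [21.7, 89.7, -30.7]
force: [0.1, 0.5, -0.5]
gripper_width: 91.2
[0.97886739 0.20449605]
t 5.53 pos [ 375.7 -205.5  148.7] jawyaw 37.6 x [ 0.004 -0.002 -1.   ] F [ 0.1  0.5 -0.5] w 91.2 q [-30.   8. 114.  -0.  58. -68.]
offset [ -1.  250.2 -44.8] rot [25.8  0.2 -0.1]
```

```bash
python3 -m handwheel '{"gripper":[0.6,0.6,0.6,0.6,0.6],"offset":[[0,25,-5],[0,55,-10],[0,90,-16],[0,120,-22],[0,150,-27]],"rot":[[5,0,0],[10,0,0],[16,0,0],[21,0,0],[25.8,0,0]]}'; python3 -c "
from h import *
im=snap('top','pics/t2.png')
crop('pics/top0.png',250,150,80,60,9,'pics/hc.png')
go((546.4,-17.3,150),down(11.8))"
```

```text
time_s: 5.95
ee_pos: [477.5, -90.5, 145.8]
ee_rot: [-91.4, 90.0, -169.8]
force: [-0.0, -0.6, 0.1]
gripper_width: 61.0
t 6.0 pos [481.7 -87.5 146. ] jawyaw 11.5 x [ 0.005  0.003 -1.   ] F [4.8 1.8 0.7] w 56.5 q [-12.  14. 107.   0.  59. -23.]
offset [ -3.5  77.4 -55.8] rot [-0.3 -0.1 -0.3]
```

View pics/t2.png

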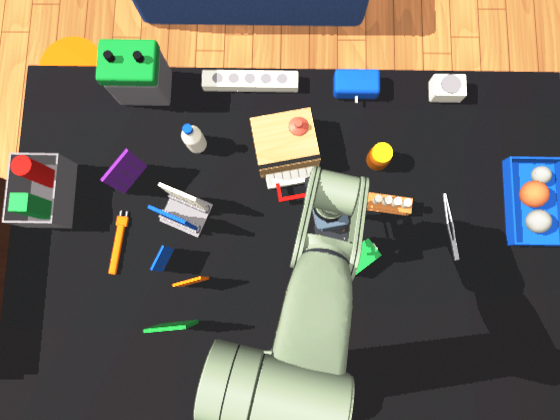

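View pics/hc.png

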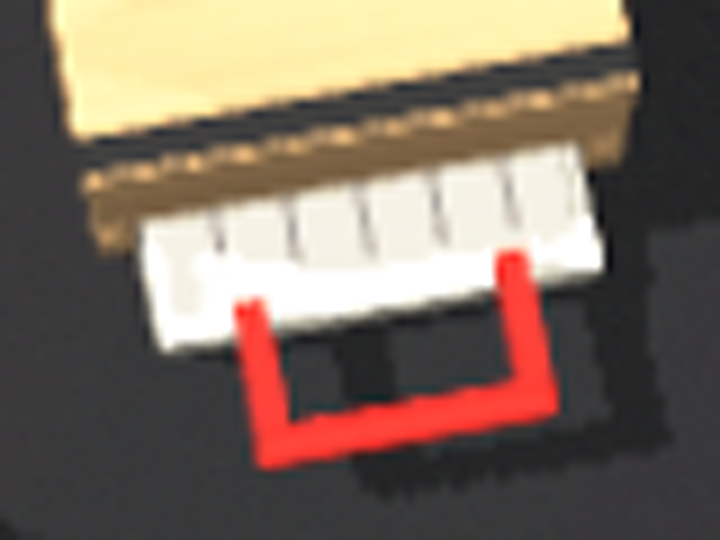

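Run:
```python
from h import *
f=lambda l:(np.array(l)+.5)/9-.5+[250,150]
for nm,l,z in (('inner',[(290,424),(512,381)],44),('outer',[(262,467),(558,412)],36),('front',[(88,185),(636,78)],100)):
    W=onz('top',f(l),z); d=W[0]-W[1]; print(nm,W.round(1)[:,:2].tolist(),'mid',W.mean(0).round(1),'len',np.linalg.norm(d).round(1),'ang',np.degrees(np.arctan2(d[1],d[0]))-90)
```

```text
inner [[546.8, 21.8], [562.2, -50.9]] mid [554.5 -14.5  44. ] len 74.3 ang 12.02868208294798
outer [[533.7, 30.9], [553.6, -66.5]] mid [543.7 -17.8  36. ] len 99.4 ang 11.575072938690809
front [[612.4, 86.4], [650.0, -87.1]] mid [ 6.312e+02 -3.000e-01  1.000e+02] len 177.6 ang 12.200640479266042
```

```bash
python3 -m handwheel '{"gripper":[0.6,0.6,0.6,0.6,0.6],"offset":[[0,18,-14],[0,40,-29],[0,60,-44],[0,74,-53],[0,78,-56]],"rot":[[0,0,0],[0,0,0],[0,0,0],[0,0,0],[0,0,0]]}'; python3 -m handwheel '{"gripper":[0.6],"offset":[[0,0,0]],"rot":[[0,0,0]]}'; python3 -c "
from h import *
go((548,-16.5,28),down(11.9))"
```

```text
time_s: 6.42
ee_pos: [543.2, -19.7, 145.6]
ee_rot: [96.2, 90.0, 18.2]
force: [-0.1, -1.6, 0.4]
gripper_width: 36.2
time_s: 6.5
ee_pos: [541.9, -20.6, 145.5]
ee_rot: [-78.7, 90.0, -156.8]
force: [-0.7, -0.7, 0.1]
gripper_width: 36.6
t 6.5 pos [541.9 -20.6 145.5] jawyaw 11.9 x [-0.001 -0.    -1.   ] F [-0.7 -0.7  0.1] w 36.6 q [ -3.  18. 100.  -0.  62. -15.]
offset [117.5   6.9  -2.8] rot [0. 0. 0.]
```

```bash
python3 -m handwheel '{"gripper":[0.6,0.6,0.6,0.6,0.6],"offset":[[15,6.5,-3],[40,6.5,-3],[60,6.5,-3],[75,6.5,-3],[80,6.5,-3]],"rot":[[0,0,0],[0,0,0],[0,0,0],[0,0,0],[0,0,0]]}'; python3 -c "
from h import *
go((548,-16.5,28),down(11.9));snap('scene','pics/s2.png');crop('pics/scene0.png',235,195,70,60,9,'pics/x.png');crop('pics/s2.png',230,180,100,90,7,'pics/s2c.png')"
```

```text
time_s: 6.92
ee_pos: [544.5, -17.9, 63.6]
ee_rot: [-98.9, 89.7, -177.1]
force: [-0.7, 0.2, 0.2]
gripper_width: 36.4
t 6.92 pos [544.5 -17.9  63.6] jawyaw 11.8 x [-0.006 -0.    -1.   ] F [-0.7  0.2  0.2] w 36.4 q [ -3.  24. 105.  -0.  51. -15.]
offset [35.6  3.9 -0.6] rot [-0.1 -0.1  0.3]
```

View pics/s2c.png

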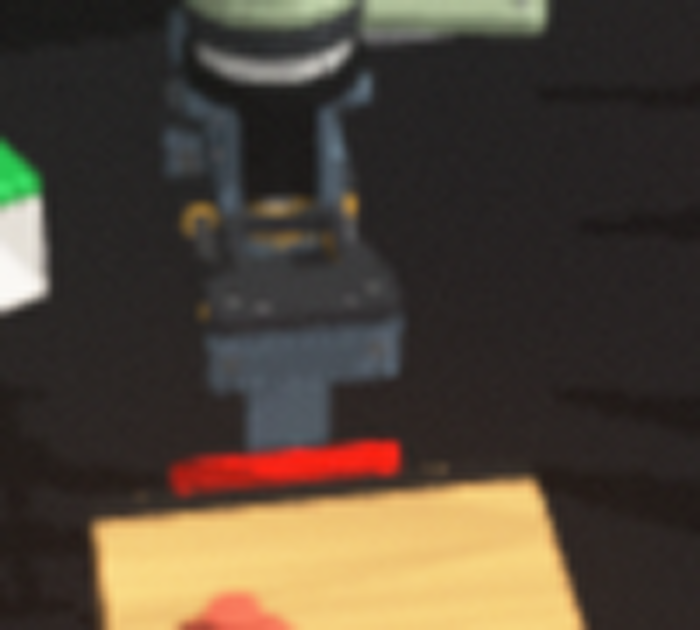

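The gripper is centred over the red bar (crop px 285,465), with the finger just behind it. I'll descend.

```bash
python3 -m handwheel '{"gripper":[0.6,0.6,0.6,0.6,0.6],"offset":[[7,2,0],[14,2,0],[21,2,0],[28,2,0],[35,2,0]],"rot":[[0,0,0],[0,0,0],[0,0,0],[0,0,0],[0,0,0]]}'; python3 -m handwheel '{"gripper":[0.6,0.85,0.85,0.85,0.85],"offset":[[0,0,0],[0,0,0],[0,0,0],[0,0,0],[0,0,0]],"rot":[[0,0,0],[0,0,0],[0,0,0],[0,0,0],[0,0,0]]}' 25;python3 -c "
from h import *
go((548,-16.5,28),down(11.9))"
```

```text
time_s: 7.38
ee_pos: [549.4, -16.4, 30.6]
ee_rot: [61.8, 90.0, -16.4]
force: [-0.1, -0.5, -0.4]
gripper_width: 36.3
time_s: 7.8
ee_pos: [549.6, -16.4, 31.3]
ee_rot: [68.0, 90.0, -10.1]
force: [-0.1, -0.2, -0.6]
gripper_width: 14.4
t 7.8 pos [549.6 -16.4  31.3] jawyaw 11.9 x [ 0.001 -0.    -1.   ] F [-0.1 -0.2 -0.6] w 14.4 q [ -3.  26. 107.  -0.  47. -15.]
offset [ 3.3 -1.6 -0.2] rot [-0.  0. -0.]
```

```bash
python3 -m handwheel '{"gripper":[0.85,0.85,1,1,1],"offset":[[2,0,0],[4,0,0],[4,0,0],[4,0,0],[4,0,0]],"rot":[[0,0,0],[0,0,0],[0,0,0],[0,0,0],[0,0,0]]}' 25
python3 -m handwheel '{"gripper":[1,1,1,1,1],"offset":[[0,-6,0],[0,-14,0],[0,-24,0],[0,-36,0],[0,-48,0]],"rot":[[0,0,0],[0,0,0],[0,0,0],[0,0,0],[0,0,0]]}'
```

```text
time_s: 8.22
ee_pos: [549.5, -16.3, 26.7]
ee_rot: [110.1, 90.0, 31.9]
force: [1.6, -0.7, -2.7]
gripper_width: 11.7
time_s: 8.63
ee_pos: [500.7, -26.2, 26.7]
ee_rot: [-123.6, 90.0, 158.3]
force: [0.9, 1.3, -4.5]
gripper_width: 12.4
```

```bash
python3 -m handwheel '{"gripper":[1,1,1,1,1],"offset":[[0,-10,0],[0,-20,0],[0,-30,0],[0,-38,0],[0,-44,0]],"rot":[[0,0,0],[0,0,0],[0,0,0],[0,0,0],[0,0,0]]}';python3 -m handwheel '{"gripper":[1,1,1,1,1],"offset":[[0,-1,0],[0,-2,0],[0,-3,0],[0,-4,0],[0,-5,0]],"rot":[[0,0,0],[0,0,0],[0,0,0],[0,0,0],[0,0,0]]}'
```

```text
time_s: 9.05
ee_pos: [457.5, -35.0, 26.7]
ee_rot: [-125.1, 89.9, 156.8]
force: [0.5, 4.6, -7.6]
gripper_width: 11.7
time_s: 9.47
ee_pos: [454.4, -35.7, 26.7]
ee_rot: [-166.1, 89.9, 115.7]
force: [0.5, 6.2, -6.7]
gripper_width: 11.8
```

```bash
python3 -m handwheel '{"gripper":[1,1,1,1,1],"offset":[[0,-1,0],[0,-2,0],[0,-3,0],[0,-4,0],[0,-5,0]],"rot":[[0,0,0],[0,0,0],[0,0,0],[0,0,0],[0,0,0]]}'
```

```text
time_s: 9.88
ee_pos: [450.5, -36.5, 26.7]
ee_rot: [119.3, 89.9, 41.1]
force: [3.8, 9.2, -10.5]
gripper_width: 11.5
```

```bash
python3 -m handwheel '{"gripper":[1,1,1,1],"offset":[[0,-1,0],[0,-2,0],[0,-3,0],[0,-3,0]],"rot":[[0,0,0],[0,0,0],[0,0,0],[0,0,0]]}'
```

```text
time_s: 10.22
ee_pos: [450.5, -36.5, 26.8]
ee_rot: [94.9, 89.6, 16.7]
force: [9.3, 11.6, -16.4]
gripper_width: 11.8
```

```bash
python3 -m handwheel '{"gripper":[0.6,0.6,0.6,0.6,0.6],"offset":[[0,2,0],[0,2,0],[0,2,0],[0,2,0],[0,2,0]],"rot":[[0,0,0],[0,0,0],[0,0,0],[0,0,0],[0,0,0]]}';python3 -m handwheel '{"gripper":[0.6,0.6,0.6,0.6,0.6],"offset":[[-15,0,0],[-45,0,0],[-80,0,0],[-120,0,0],[-160,0,0]],"rot":[[0,0,0],[0,0,0],[0,0,0],[0,0,0],[0,0,0]]}';python3 -m handwheel '{"gripper":[0.6,0.6,0.6,0.6,0.6],"offset":[[-20,0,0],[-40,0,0],[-60,0,0],[-70,0,0],[-70,0,0]],"rot":[[0,0,0],[0,0,0],[0,0,0],[0,0,0],[0,0,0]]}';python3 -c "
from h import *
go((470.8,325.3,250),down(-22))"
```

```text
time_s: 10.63
ee_pos: [448.7, -37.9, 27.2]
ee_rot: [28.3, 90.0, -49.8]
force: [0.5, 0.5, -0.3]
gripper_width: 36.2
time_s: 11.05
ee_pos: [447.7, -37.7, 188.7]
ee_rot: [-70.0, 89.9, -148.2]
force: [0.3, 0.0, -0.0]
gripper_width: 36.5
time_s: 11.47
ee_pos: [449.6, -37.9, 259.1]
ee_rot: [67.6, 89.7, -10.6]
force: [0.2, -0.1, 0.2]
gripper_width: 36.7
t 11.47 pos [449.6 -37.9 259.1] jawyaw 11.8 x [ 0.005 -0.001 -1.   ] F [ 0.2 -0.1  0.2] w 36.7 q [ -6.   5. 100.  -0.  74. -18.]
offset [   8.9   95.3 -351.1] rot [33.8  0.  -0.3]
```

```bash
python3 -m handwheel '{"gripper":[0.6,0.6,0.6,0.6,0.6],"offset":[[0,6,-25],[0,15,-60],[0,24,-95],[0,33,-130],[0,40,-160]],"rot":[[5,0,0],[12,0,0],[19,0,0],[26,0,0],[33.8,0,0]]}';python3 -c "
from h import *
go((470.8,325.3,250),down(-22))
snap('top','pics/t3.png');snap('scene','pics/s3.png')
crop('pics/t3.png',240,100,100,160,3.7,'pics/t3c.png')"
```

```text
time_s: 11.88
ee_pos: [454.1, 125.2, 255.3]
ee_rot: [-52.2, 89.9, -160.8]
force: [0.3, 0.1, -0.9]
gripper_width: 36.5
t 11.88 pos [454.1 125.2 255.3] jawyaw -18.7 x [-0.002 -0.001 -1.   ] F [ 0.3  0.1 -0.9] w 36.5 q [14.  7. 98. -0. 75. 33.]
offset [   5.1  -48.2 -194.9] rot [3.3 0.1 0.1]
```

View pics/t3.png

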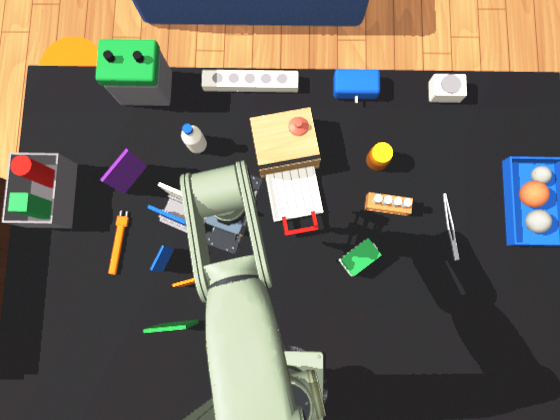

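View pics/t3c.png

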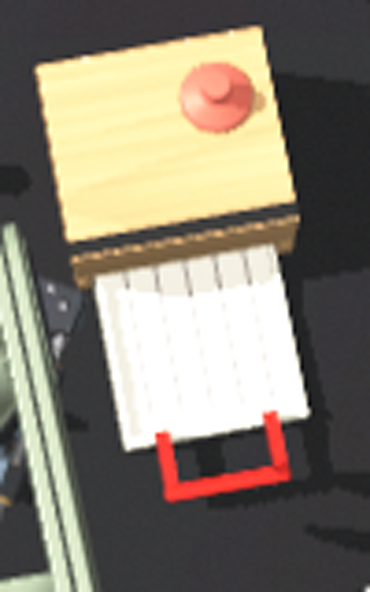

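View pics/s3.png

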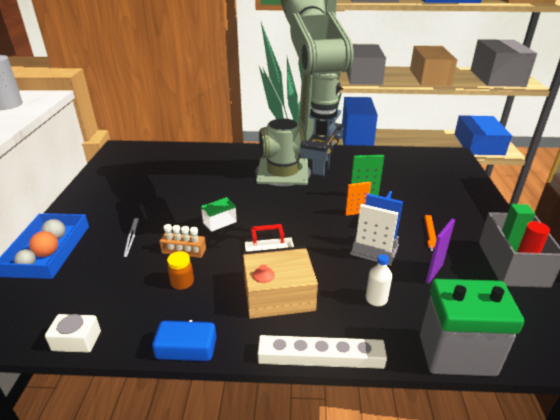

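The tray is fully out, with the handle at px (300,228). The tub stands upright and clear at (360,257). Next I'll triangulate the blue panel's top edge to check for tilt.

Run:
```python
from h import *
f=(np.array([(200,242),(393,281)])+.5)/5.4-.5+[330,150]
g=(np.array([(365,416),(66,292)])+.5)/8-.5+[140,170]
print(tri(f,g).round(1))
# base of blue: visible end at lower corner near slot (460,478) in tc2; z~43?
print(onz('top',(np.array([(463,470)])+.5)/8-.5+[140,170],43).round(1), onz('top',(np.array([(463,470)])+.5)/8-.5+[140,170],8).round(1))
W=onz('top',(np.array([(465,540),(155,405),(580,283)])+.5)/8-.5+[140,170],43);print(W.round(1))
go((470.8,325.3,250),down(-22))
```

```text
[[451.6 275.3 175.    2. ]
 [491.2 376.4 177.2   2.4]]
[[448.9 267.2  43. ]] [[452.8 274.2   8. ]]
[[423.2 265.3  43. ]
 [471.1 381.6  43. ]
 [519.  227.1  43. ]]
t 11.98 pos [454.2 127.4 255.2] jawyaw -18.2 x [-0.003  0.001 -1.   ] F [ 0.3 -0.7  0. ] w 36.5 q [14.  8. 98.  0. 75. 32.]
offset [   5.3  -45.8 -193.2] rot [3.8 0.  0.2]
```

```bash
python3 -m handwheel '{"gripper":[0.55,0.55,0.55,0.55,0.55],"offset":[[0,-9,-38],[0,-18,-76],[0,-27,-114],[0,-36,-152],[2,-46,-193]],"rot":[[1,0,0],[2,0,0],[3,0,0],[3.7,0,0],[3.7,0,0]]}';python3 -m handwheel '{"gripper":[0.55,0.55],"offset":[[0,0,0],[0,0,0]],"rot":[[0,0,0],[0,0,0]]}';python3 -c "
from h import *
go((471,325.5,200),down(-21.9))"
```

```text
time_s: 12.4
ee_pos: [471.8, 321.3, 253.9]
ee_rot: [-2.3, 89.9, -114.4]
force: [-0.3, 0.1, 0.3]
gripper_width: 41.1
time_s: 12.57
ee_pos: [471.5, 321.4, 252.7]
ee_rot: [-22.9, 89.8, -134.7]
force: [0.1, 0.9, 0.1]
gripper_width: 41.0
t 12.57 pos [471.5 321.4 252.7] jawyaw -21.8 x [-0.003 -0.003 -1.   ] F [0.1 0.9 0.1] w 41.0 q [33. 17. 86. -0. 77. 55.]
offset [52.7 -1.9 -3.8] rot [0.1 0.2 0.1]
```

```bash
python3 -m handwheel '{"gripper":[0.55,0.55,0.55,0.55,0.55],"offset":[[12,-2,-4],[26,-2,-4],[40,-2,-4],[50,-2,-4],[54,-2,-4]],"rot":[[0,0,0],[0,0,0],[0,0,0],[0,0,0],[0,0,0]]}';python3 -c "
from h import *
snap('scene','pics/s4.png');snap('top','pics/t4.png')
crop('pics/s4.png',330,120,100,110,5.4,'pics/s4c.png')
crop('pics/t4.png',140,150,120,100,6,'pics/t4c.png')
go((471,325.5,134),down(-21.9))"
```

```text
time_s: 12.98
ee_pos: [470.8, 323.1, 198.9]
ee_rot: [-25.2, 89.8, -137.3]
force: [-0.0, -0.5, 0.3]
gripper_width: 40.8
t 13.08 pos [471.3 324.  200.2] jawyaw -22.1 x [-0.002 -0.002 -1.   ] F [-0.2 -0.5  0.5] w 41.0 q [33. 19. 91. -0. 70. 55.]
offset [66.2 -0.8 -1.4] rot [-0.2  0.1  0.1]
```

View pics/s4c.png

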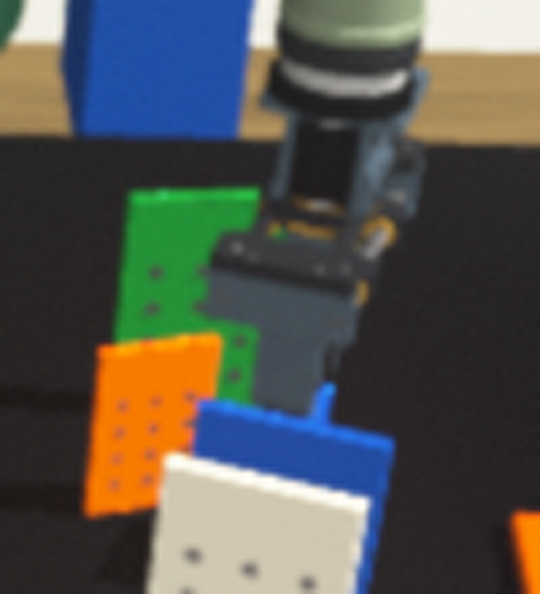

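View pics/t4c.png

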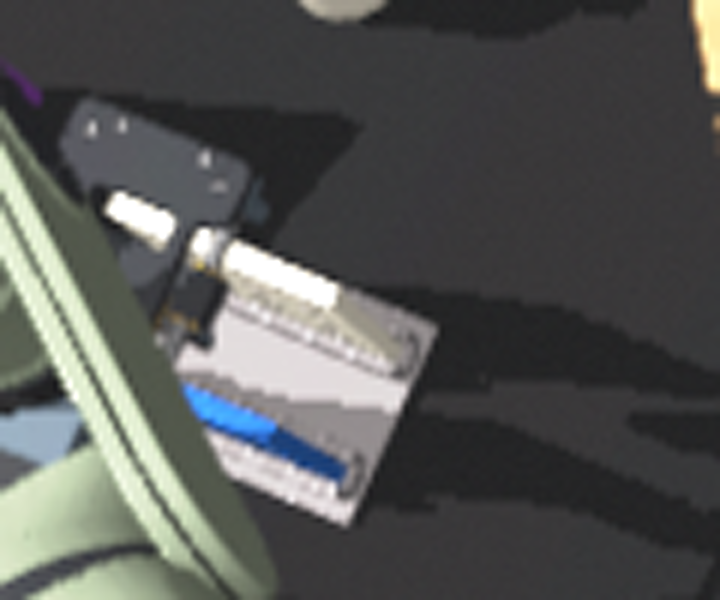

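The finger sits just above the blue top edge (crop px 285,410), about centred across its width. Descending to grasp.

```bash
python3 -m handwheel '{"gripper":[0.55,0.55,0.55,0.55,0.55],"offset":[[10,0,-1],[25,0,-1],[42,0,-1],[57,0,-1],[66,0,-1]],"rot":[[0,0,0],[0,0,0],[0,0,0],[0,0,0],[0,0,0]]}';python3 -m handwheel '{"gripper":[0.75,0.75,0.8,0.9,1],"offset":[[0,0,0],[0,0,0],[0,0,0],[0,0,0],[0,0,0]],"rot":[[0,0,0],[0,0,0],[0,0,0],[0,0,0],[0,0,0]]}' 20;python3 -m handwheel '{"gripper":[1,1],"offset":[[0,0,0],[0,0,0]],"rot":[[0,0,0],[0,0,0]]}' 25;python3 -c "
from h import *
go((471,325.5,134),down(-21.9))"
```

```text
time_s: 13.5
ee_pos: [471.5, 325.9, 133.6]
ee_rot: [-27.0, 89.9, -139.1]
force: [0.1, 0.6, -0.4]
gripper_width: 40.6
time_s: 13.92
ee_pos: [472.4, 326.7, 135.9]
ee_rot: [142.7, 89.9, 30.7]
force: [-0.2, 0.0, -0.4]
gripper_width: 10.4
time_s: 14.08
ee_pos: [472.3, 326.8, 135.9]
ee_rot: [148.7, 89.9, 36.6]
force: [-0.5, 0.6, 3.4]
gripper_width: 9.8
t 14.08 pos [472.3 326.8 135.9] jawyaw -22.0 x [ 0.001  0.001 -1.   ] F [-0.5  0.6  3.4] w 9.8 q [34. 22. 97.  0. 62. 56.]
offset [ 1.9 -0.7  1.7] rot [-0.1 -0.1 -0.1]
```

```bash
python3 -m handwheel '{"gripper":[1,1,1,1,1],"offset":[[-6,0,0],[-18,0,0],[-34,0,0],[-52,0,0],[-70,0,0]],"rot":[[0,0,0],[0,0,0],[0,0,0],[0,0,0],[0,0,0]]}';python3 -m handwheel '{"gripper":[1,1,1,1],"offset":[[-15,0,0],[-25,0,0],[-30,0,0],[-30,0,0]],"rot":[[0,0,0],[0,0,0],[0,0,0],[0,0,0]]}';python3 -c "
from h import *
go((400,150,236));snap('scene','pics/s5.png')"
```

```text
time_s: 14.5
ee_pos: [471.4, 326.0, 205.2]
ee_rot: [-27.4, 89.9, -139.5]
force: [-0.1, 0.5, -2.0]
gripper_width: 9.7
time_s: 14.83
ee_pos: [472.2, 326.6, 235.8]
ee_rot: [140.1, 89.9, 28.1]
force: [0.2, 0.4, -2.1]
gripper_width: 9.8
t 14.83 pos [472.2 326.6 235.8] jawyaw -22.0 x [ 0.001  0.001 -1.   ] F [ 0.2  0.4 -2.1] w 9.8 q [34. 17. 88. -0. 75. 56.]
offset [ -0.4  -0.7 190.7] rot [0. 0. 0.]
```

View pics/s5.png

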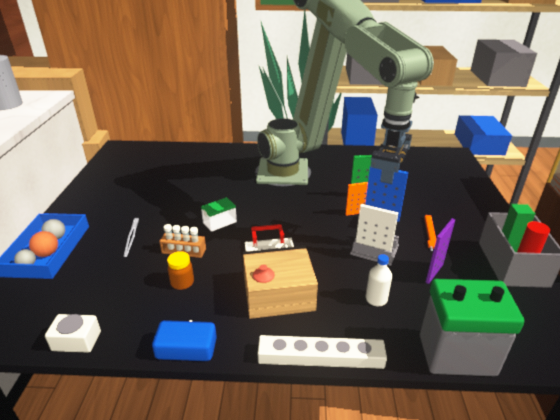

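The blue panel is clear of its slot (scene px 386,190) and the white one stayed put. I'll carry it parallel to the rack first, then turn it.

```bash
cat >> h.py <<'E'
def lean(d=33,h=0,back=0,th=None,L=127.5,e=(631,0.7),yaw=11.8):
    s=np.array([np.cos(np.radians(yaw)),np.sin(np.radians(yaw)),0]); z=np.array([0,0,1.])
    th=np.degrees(np.arctan2(d,94)) if th is None else th; t=np.radians(th)
    u=np.sin(t)*s+np.cos(t)*z; n=np.cos(t)*s-np.sin(t)*z
    B=np.array([*e,6.])-d*s
    P=B-5*n+L*u+h*z-back*s
    return P,down(yaw,th,np.cross(z,s))
E
python3 -m handwheel '{"gripper":[1,1,1,1,1],"offset":[[0,0,6],[0,0,20],[0,0,40],[0,0,64],[0,0,88]],"rot":[[0,0,0],[0,0,0],[0,0,0],[0,0,0],[0,0,0]]}';python3 -m handwheel '{"gripper":[1,1,1,1,1],"offset":[[0,0,24],[0,0,48],[0,0,70],[0,0,90],[0,0,105]],"rot":[[0,0,0],[0,0,0],[-2,0,0],[-6,0,0],[-11,0,0]]}';python3 -c "
from h import *
P,M=lean(h=80,back=10);print(P)
go((560,-10,245),down(11.8)); go(P,M)"
```

```text
time_s: 15.3
ee_pos: [437.6, 243.4, 233.5]
ee_rot: [-32.8, 89.8, -144.8]
force: [-0.5, -0.7, -2.8]
gripper_width: 10.0
time_s: 15.72
ee_pos: [397.6, 145.5, 233.9]
ee_rot: [-47.1, 89.8, -147.9]
force: [0.0, 0.6, -2.3]
gripper_width: 10.0
[ 6.25631842e+02 -4.21466657e-01  2.07958204e+02]
t 15.72 pos [397.6 145.5 233.9] jawyaw -10.9 x [-0.003 -0.002 -1.   ] F [ 0.   0.6 -2.3] w 10.0 q [ 19.   4. 105.  -0.  71.  29.]
offset [-11.3 188.8 122.1] rot [-22.7   0.1   0.2]
t 15.72 pos [397.6 145.5 233.9] jawyaw -10.9 x [-0.003 -0.002 -1.   ] F [ 0.   0.6 -2.3] w 10.0 q [ 19.   4. 105.  -0.  71.  29.]
offset [ 25.6 251.5 100.3] rot [-22.5  -3.7 -18.9]
```

```bash
python3 -m handwheel '{"gripper":[1,1,1,1,1],"offset":[[0,12,8],[0,32,21],[0,56,36],[0,80,52],[0,104,67]],"rot":[[-4,0,0],[-9,0,0],[-14,0,0],[-19,0,0],[-22.7,0,0]]}';python3 -c "
from h import *
P,M=lean(h=80,back=10)
go(P,M)"
```

```text
time_s: 16.13
ee_pos: [488.4, 60.4, 234.0]
ee_rot: [-89.6, 89.9, -167.7]
force: [0.1, -0.1, -2.7]
gripper_width: 9.7
t 16.13 pos [488.4  60.4 234. ] jawyaw 11.9 x [-0.002 -0.    -1.   ] F [ 0.1 -0.1 -2.7] w 9.7 q [ 6. 10. 98. -0. 72. -6.]
offset [ 25.7 121.8  87.8] rot [  0.1   0.  -19.2]
```

```bash
python3 -m handwheel '{"gripper":[1,1,1,1,1],"offset":[[0,12,9],[0,34,24],[0,58,42],[0,80,58],[0,96,70]],"rot":[[0,0,-3],[0,0,-7],[0,0,-11],[0,0,-15],[0,0,-19.2]]}';python3 -c "
from h import *
P,M=lean(h=80,back=10)
go(P,M)"
```

```text
time_s: 16.55
ee_pos: [598.2, 11.2, 233.8]
ee_rot: [-89.9, 70.6, -168.3]
force: [0.4, 0.3, -2.0]
gripper_width: 9.9
t 16.55 pos [598.2  11.2 233.8] jawyaw 11.6 x [-0.325 -0.067 -0.943] F [ 0.4  0.3 -2. ] w 9.9 q [  2.  31.  70.  -3.  99. -10.]
offset [16.3 31.7 16.9] rot [-0.2 -0.   0.1]
```

```bash
python3 -m handwheel '{"gripper":[1,1,1,1,1],"offset":[[2,7,4],[6,16,9],[11,26,14],[15,31,17],[16,32,17]],"rot":[[-0.2,0,0],[-0.2,0,0],[-0.2,0,0],[-0.2,0,0],[-0.2,0,0]]}';python3 -m handwheel '{"gripper":[1,1],"offset":[[0,0,0],[0,0,0]],"rot":[[0,0,0],[0,0,0]]}';python3 -c "
from h import *
snap('top','pics/t6.png');snap('scene','pics/s6.png')
crop('pics/t6.png',220,80,120,160,3.7,'pics/t6c.png');crop('pics/s6.png',210,140,140,110,5.4,'pics/s6c.png')
P,M=lean(h=80,back=10)
go(P,M)
P,M=lean(h=0,back=0)
go(P,M)"
```

```text
time_s: 16.97
ee_pos: [624.0, 0.7, 208.4]
ee_rot: [-90.2, 70.7, -168.4]
force: [0.2, 0.1, -2.7]
gripper_width: 9.7
time_s: 17.13
ee_pos: [624.1, 1.4, 210.3]
ee_rot: [-90.2, 70.8, -168.3]
force: [-0.3, -0.7, -1.8]
gripper_width: 9.9
t 17.23 pos [624.4   1.4 210.5] jawyaw 11.9 x [-0.321 -0.067 -0.945] F [ 0.4 -0.1 -2. ] w 10.0 q [  1.  34.  67.  -4.  98. -11.]
offset [2.1 1.6 2. ] rot [ 0.1 -0.  -0.2]
t 17.23 pos [624.4   1.4 210.5] jawyaw 11.9 x [-0.321 -0.067 -0.945] F [ 0.4 -0.1 -2. ] w 10.0 q [  1.  34.  67.  -4.  98. -11.]
offset [74.4 37.3  2.1] rot [ 0.1 -0.  -0.2]
```

View pics/t6c.png

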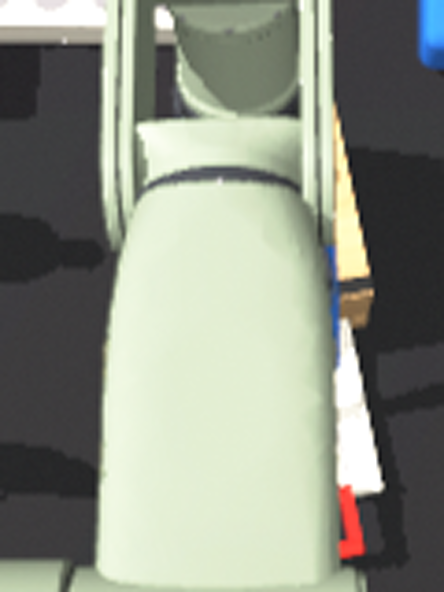

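View pics/s6c.png

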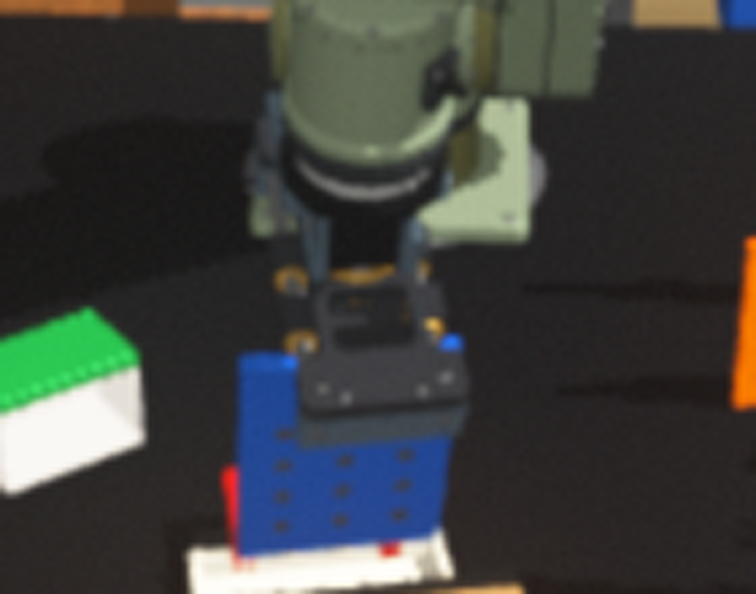

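The panel is held at the lean tilt over the tray (scene crop bottom edge 236,557 to 440,542). I'll check its squareness and the centring.

Run:
```python
from h import *
f=lambda l,k=5.4,o=(210,140):(np.array(l)+.5)/k-.5+o
# intersect with back-face plane from measured TCP
s_,p,C=cur(); u=-C[:,0]; n=C[:,1]; w=C[:,2]
o,d=ray('scene',f([(236,557),(440,542),(240,357),(462,343)]))
p0=p+5*n
for r in d:
    X=o+r*(np.dot(p0-o,n)/np.dot(r,n)); q=X-p; print(X.round(1),'along u',round(q@u,1),'w',round(q@w,1))
```

```text
[600.8 -61.6  91.2] along u -124.5 w 56.9
[575.9  48.4  86.2] along u -129.9 w -55.9
[657.3 -48.5 258.6] along u 52.7 w 55.5
[633.4  58.3 254.4] along u 48.2 w -53.8
```

Run:
```python
from h import *
im=cv2.imread('pics/s6.png').astype(float)
s_,p,C=cur(); u=-C[:,0]; n=C[:,1]; w=C[:,2]; p0=p+5*n
o,_=ray('scene',[(0,0)])
b=im[:,:,0]-im[:,:,2]  # blue minus red
def X(uv):
    o,d=ray('scene',uv); return np.array([((o+r*(np.dot(p0-o,n)/np.dot(r,n))-p)@np.c_[u,w]) for r in d])
pts=[]
for c in range(258,289):
    col=b[225:250,c]; 
    # crossing of half level from panel to tray
    lv=0.5*(np.median(b[222:230,c])+np.median(b[246:250,c]))
    k=[i for i in range(len(col)-1) if col[i]>=lv>col[i+1]]
    if k: i=k[-1]; pts.append((c,225+i+(col[i]-lv)/(col[i]-col[i+1])))
pts=np.array(pts); q=X(pts); 
a=np.polyfit(q[:,1],q[:,0],1); print('bottom: slope deg',np.degrees(np.arctan(a[0])),'u at 0',a[1],len(pts), np.std(q[:,0]-np.polyval(a,q[:,1])))
# left edge
L=[]
for r in range(210,240):
    row=b[r,245:262]; lv=0.5*(b[r,240:246].mean()+b[r,258:262].mean())
    k=[i for i in range(len(row)-1) if row[i]<lv<=row[i+1]]
    if k: i=k[0]; L.append((245+i+(lv-row[i])/(row[i+1]-row[i]),r))
q=X(np.array(L)); a=np.polyfit(q[:,0],q[:,1],1); print('left: slope',np.degrees(np.arctan(a[0])),'w at 0',a[1],np.std(q[:,1]-np.polyval(a,q[:,0])))
L=[]
for r in range(222,238):
    row=b[r,286:305]; lv=0.5*(b[r,300:305].mean()+b[r,284:289].mean())
    k=[i for i in range(len(row)-1) if row[i]>=lv>row[i+1]]
    if k: i=k[-1]; L.append((286+i+(row[i]-lv)/(row[i]-row[i+1]),r))
q=X(np.array(L)); a=np.polyfit(q[:,0],q[:,1],1); print('right: slope',np.degrees(np.arctan(a[0])),'w at 0',a[1],np.std(q[:,1]-np.polyval(a,q[:,0])))
# check camera with tray/stand: stand top rear corners in original
f=lambda l:(np.array(l)+.5)/5.4-.5+(210,140)
```

```text
bottom: slope deg 0.1888528763931514 u at 0 -123.93541211133164 31 0.8643524412901206
left: slope 1.139122188212885 w at 0 56.22349970920304 0.7688369192202512
right: slope -0.27681975794350006 w at 0 -55.203641010488525 0.4300740316981649
```

```bash
python3 -c "
from h import *
for h,b in ((40,6),(6,4),(0,4)):
  P,M=lean(h=h,back=b)
  go(P,M)"
```

```text
t 17.23 pos [624.4   1.4 210.5] jawyaw 11.9 x [-0.321 -0.067 -0.945] F [ 0.4 -0.1 -2. ] w 10.0 q [  1.  34.  67.  -4.  98. -11.]
offset [38.6 18.5  2.1] rot [ 0.1 -0.  -0.2]
t 17.23 pos [624.4   1.4 210.5] jawyaw 11.9 x [-0.321 -0.067 -0.945] F [ 0.4 -0.1 -2. ] w 10.0 q [  1.  34.  67.  -4.  98. -11.]
offset [70.1 31.5  2.1] rot [ 0.1 -0.  -0.2]
t 17.23 pos [624.4   1.4 210.5] jawyaw 11.9 x [-0.321 -0.067 -0.945] F [ 0.4 -0.1 -2. ] w 10.0 q [  1.  34.  67.  -4.  98. -11.]
offset [75.7 33.5  2.1] rot [ 0.1 -0.  -0.2]
```

```bash
python3 -m handwheel '{"gripper":[1,1,1,1,1],"offset":[[4,2,0],[12,6,0.5],[22,10,1],[32,15,1.5],[38.5,18,2]],"rot":[[0,0,0],[0,0,0],[0,0,0],[0,0,0],[0,0,0]]}';python3 -m handwheel '{"gripper":[1,1,1,1,1],"offset":[[7,3,0],[14,6,0],[21,9,0],[26,11,0],[29,12,0]],"rot":[[0,0,0],[0,0,0],[0,0,0],[0,0,0],[0,0,0]]}';python3 -c "
from h import *
for h,b in ((6,4),(0,4),(0,0)):
  P,M=lean(h=h,back=b)
  go(P,M)
snap('scene','pics/s7.png')
crop('pics/s7.png',210,140,140,110,5.4,'pics/s7c.png')"
```

```text
time_s: 17.65
ee_pos: [628.8, 0.1, 164.7]
ee_rot: [-90.3, 70.6, -168.4]
force: [-0.1, 0.1, -1.3]
gripper_width: 10.0
time_s: 18.07
ee_pos: [631.0, 0.5, 134.7]
ee_rot: [-90.2, 70.7, -168.4]
force: [-0.6, -0.1, -2.7]
gripper_width: 10.1
t 18.07 pos [6.310e+02 5.000e-01 1.347e+02] jawyaw 11.9 x [-0.323 -0.067 -0.944] F [-0.6 -0.1 -2.7] w 10.1 q [  1.  37.  73.  -4.  90. -10.]
offset [ 0.5  0.8 -0.2] rot [ 0.1 -0.1 -0.1]
t 18.07 pos [6.310e+02 5.000e-01 1.347e+02] jawyaw 11.9 x [-0.323 -0.067 -0.944] F [-0.6 -0.1 -2.7] w 10.1 q [  1.  37.  73.  -4.  90. -10.]
offset [ 6.2  2.8 -0.2] rot [ 0.1 -0.1 -0.1]
t 18.07 pos [6.310e+02 5.000e-01 1.347e+02] jawyaw 11.9 x [-0.323 -0.067 -0.944] F [-0.6 -0.1 -2.7] w 10.1 q [  1.  37.  73.  -4.  90. -10.]
offset [ 4.9  6.5 -0.2] rot [ 0.1 -0.1 -0.1]
```

View pics/s7c.png

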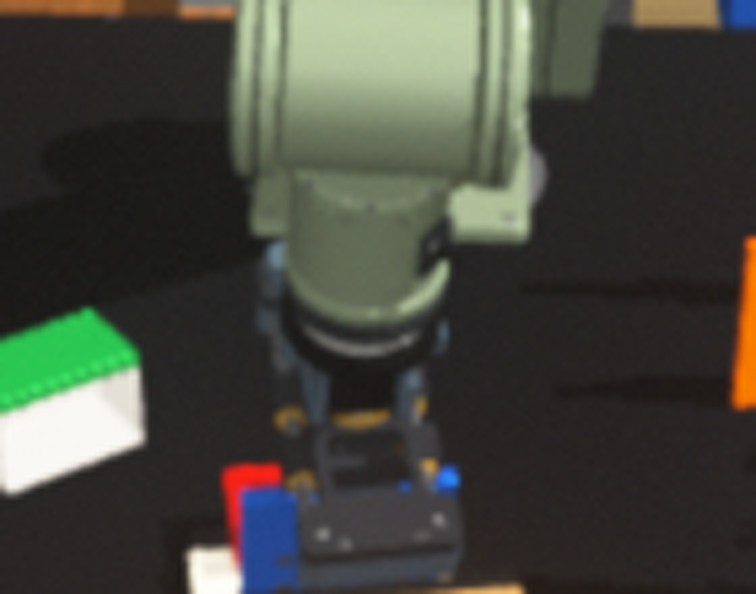

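```bash
python3 -m handwheel '{"gripper":[1,1,1,1],"offset":[[1,0.3,0],[2,0.6,0],[3,1,0],[3.8,1.3,0]],"rot":[[0,0,0],[0,0,0],[0,0,0],[0,0,0]]}'
```

```text
time_s: 18.45
ee_pos: [631.3, 0.5, 132.0]
ee_rot: [-90.2, 70.8, -168.3]
force: [-0.5, 0.0, -2.0]
gripper_width: 10.4
```

```bash
python3 -m handwheel '{"gripper":[1,1,1],"offset":[[0.5,0.2,0],[1,0.4,0],[1,0.4,0]],"rot":[[0,0,0],[0,0,0],[0,0,0]]}'
```

```text
time_s: 18.7
ee_pos: [631.2, 0.4, 130.6]
ee_rot: [-90.2, 70.8, -168.3]
force: [-0.4, -0.2, -2.0]
gripper_width: 9.9
```

```bash
python3 -m handwheel '{"gripper":[1,1,1],"offset":[[0.5,0.2,0],[1,0.4,0],[1,0.4,0]],"rot":[[0,0,0],[0,0,0],[0,0,0]]}'
```

```text
time_s: 18.95
ee_pos: [631.2, 0.5, 129.4]
ee_rot: [-90.2, 70.8, -168.3]
force: [-0.9, -0.3, -2.2]
gripper_width: 9.9
```

```bash
python3 -m handwheel '{"gripper":[1,1,1],"offset":[[0.5,0.2,0],[1,0.4,0],[1,0.4,0]],"rot":[[0,0,0],[0,0,0],[0,0,0]]}'
```

```text
time_s: 19.2
ee_pos: [631.3, 0.5, 128.5]
ee_rot: [-90.2, 70.8, -168.3]
force: [0.0, -0.3, -1.6]
gripper_width: 9.8
```

```bash
python3 -m handwheel '{"gripper":[1,1,1],"offset":[[0.5,0.2,0],[1,0.4,0],[1,0.4,0]],"rot":[[0,0,0],[0,0,0],[0,0,0]]}'
```

```text
time_s: 19.45
ee_pos: [631.4, 0.5, 128.3]
ee_rot: [-90.2, 70.8, -168.3]
force: [0.0, 0.0, 3.0]
gripper_width: 10.2
```

```bash
python3 -m handwheel '{"gripper":[1,1,1],"offset":[[0.5,0.2,0],[1,0.4,0],[1,0.4,0]],"rot":[[0,0,0],[0,0,0],[0,0,0]]}'
```

```text
time_s: 19.7
ee_pos: [631.4, 0.5, 128.2]
ee_rot: [-90.1, 70.8, -168.3]
force: [0.4, 0.3, 7.5]
gripper_width: 9.9
```

The bottom edge touches the tray floor (+9 N change). I'll unload slightly, then tilt about the bottom edge until the panel meets the stand.

```bash
python3 -m handwheel '{"gripper":[1,1,1,1],"offset":[[-0.6,-0.2,0],[-0.6,0.8,0],[-0.6,1.8,0],[-0.6,2.8,0]],"rot":[[0,0,0],[0,0,-0.5],[0,0,-1],[0,0,-1.3]]}'
```

```text
time_s: 20.03
ee_pos: [634.2, 1.1, 127.2]
ee_rot: [-90.1, 69.5, -168.3]
force: [0.1, -0.5, 7.5]
gripper_width: 9.7
```

```bash
python3 -m handwheel '{"gripper":[1,1,1],"offset":[[0,0.5,0],[0,1.1,0],[0,1.1,0]],"rot":[[0,0,-0.3],[0,0,-0.5],[0,0,-0.5]]}'
```

```text
time_s: 20.28
ee_pos: [635.2, 1.3, 126.9]
ee_rot: [-90.1, 69.0, -168.3]
force: [0.1, 0.1, 8.2]
gripper_width: 10.2
```

```bash
python3 -m handwheel '{"gripper":[1,1,1],"offset":[[-0.4,0.5,0],[-0.4,1.1,0],[-0.4,1.1,0]],"rot":[[0,0,-0.3],[0,0,-0.5],[0,0,-0.5]]}'; python3 -c "
from h import *
go((0,0,0)); snap('scene','pics/s8.png');snap('top','pics/t8.png');crop('pics/s8.png',230,200,100,80,7,'pics/s8c.png');crop('pics/t8.png',230,100,110,150,4,'pics/t8c.png')"
```

```text
time_s: 20.53
ee_pos: [636.3, 1.5, 126.5]
ee_rot: [-90.1, 68.4, -168.3]
force: [-0.5, 0.3, 6.5]
gripper_width: 10.1
t 20.53 pos [636.3   1.5 126.5] jawyaw 11.9 x [-0.36  -0.075 -0.93 ] F [-0.5  0.3  6.5] w 10.1 q [  1.  39.  70.  -4.  92. -10.]
offset [ 346.7 -532.9 -129.1] rot [0. 0. 0.]
```

View pics/s8c.png

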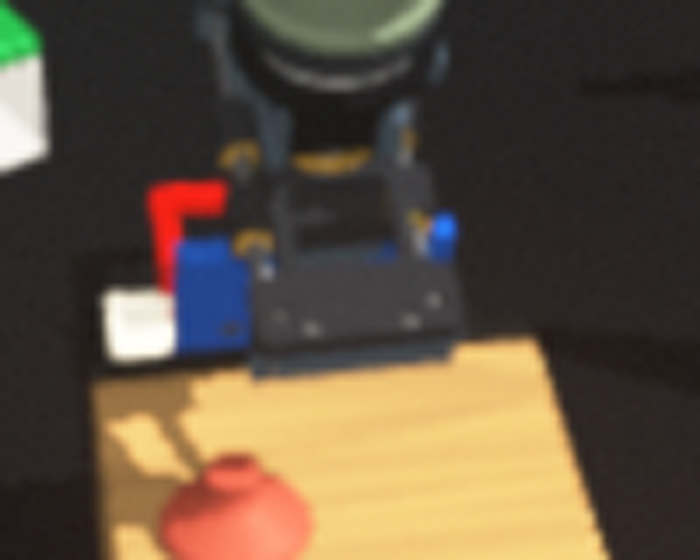

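View pics/t8c.png

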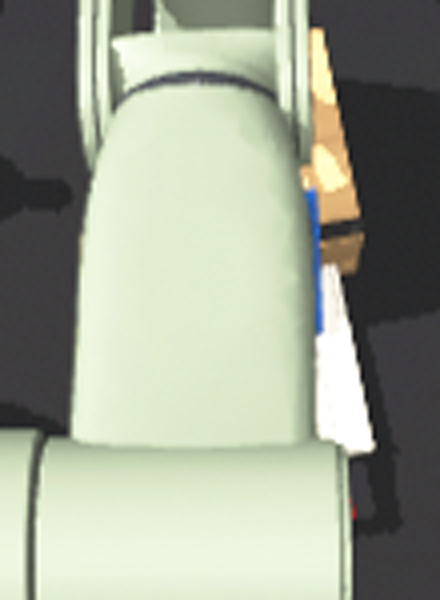

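```bash
python3 -m handwheel '{"gripper":[1,1,1],"offset":[[-0.4,0.5,0],[-0.4,1.1,0],[-0.4,1.1,0]],"rot":[[0,0,-0.3],[0,0,-0.5],[0,0,-0.5]]}'
```

```text
time_s: 20.88
ee_pos: [636.9, 1.6, 126.2]
ee_rot: [-90.1, 67.9, -168.3]
force: [-2.5, 0.2, 6.7]
gripper_width: 9.9
```

```bash
python3 -m handwheel '{"gripper":[1,1,1],"offset":[[-0.4,0.5,0],[-0.4,1.1,0],[-0.4,1.1,0]],"rot":[[0,0,-0.3],[0,0,-0.5],[0,0,-0.5]]}'
```

```text
time_s: 21.13
ee_pos: [637.1, 1.6, 125.7]
ee_rot: [-90.1, 67.2, -168.3]
force: [-4.4, -0.5, 6.8]
gripper_width: 9.9
```

Now it's in contact with the edge (−4 N), but the tilt is about 22°. A steeper lean is safer against sliding, so I'll lift a little and reset the bottom edge closer to the stand.

```bash
python3 -m handwheel '{"gripper":[1,1,1,1],"offset":[[-2,-3,0],[-5,-6,0],[-8,-8,0],[-8,-8,0]],"rot":[[0,0,0],[0,0,0],[0,0,0],[0,0,0]]}'; python3 -c "
from h import *
P,M=lean(d=30,h=7,back=4,L=128,e=(632,0.9)); go(P,M)
P,M=lean(d=30,h=0.8,back=2,L=128,e=(632,0.9)); go(P,M)"
```

```text
time_s: 21.47
ee_pos: [635.0, 1.2, 136.3]
ee_rot: [-90.1, 67.6, -168.3]
force: [-0.1, 0.0, -1.7]
gripper_width: 9.8
t 21.47 pos [635.    1.2 136.3] jawyaw 11.9 x [-0.373 -0.077 -0.925] F [-0.1  0.  -1.7] w 9.8 q [  1.  39.  69.  -4.  94. -10.]
offset [ 0.9 -2.7 -0.4] rot [ 0.1 -0.   4.7]
t 21.47 pos [635.    1.2 136.3] jawyaw 11.9 x [-0.373 -0.077 -0.925] F [-0.1  0.  -1.7] w 9.8 q [  1.  39.  69.  -4.  94. -10.]
offset [ 5.9  1.5 -0.3] rot [ 0.1 -0.   4.7]
```

```bash
python3 -m handwheel '{"gripper":[1,1,1,1,1],"offset":[[0,-2,0],[0.5,-2.7,0],[0.9,-2.7,-0.4],[0.9,-2.7,-0.4],[0.9,-2.7,-0.4]],"rot":[[0,0,1],[0,0,2.5],[0,0,4],[0,0,4.7],[0,0,4.7]]}'; python3 -c "
from h import *
P,M=lean(d=30,h=1.5,back=2.5,L=128,e=(632,0.9)); go(P,M)"
```

```text
time_s: 21.88
ee_pos: [631.1, 0.8, 136.7]
ee_rot: [-90.2, 72.3, -168.3]
force: [-0.7, 0.0, -1.6]
gripper_width: 9.7
t 21.88 pos [631.1   0.8 136.7] jawyaw 11.9 x [-0.298 -0.062 -0.952] F [-0.7  0.  -1.6] w 9.7 q [  1.  36.  74.  -3.  88. -10.]
offset [4.7 4.2 0.1] rot [ 0.1 -0.   0. ]
```

```bash
python3 -m handwheel '{"gripper":[1,1,1,1,1],"offset":[[1,1,0],[2,2,0],[3,3,0],[4,3.6,0],[4.7,3.8,0]],"rot":[[0,0,0],[0,0,0],[0,0,0],[0,0,0],[0,0,0]]}'; python3 -m handwheel '{"gripper":[1,1,1],"offset":[[0.5,0.1,0],[1,0.3,0],[1,0.3,0]],"rot":[[0,0,0],[0,0,0],[0,0,0]]}'
```

```text
time_s: 22.3
ee_pos: [633.8, 1.5, 129.9]
ee_rot: [-90.2, 72.2, -168.4]
force: [0.1, -0.4, -1.7]
gripper_width: 9.7
time_s: 22.55
ee_pos: [633.7, 1.4, 129.4]
ee_rot: [-90.2, 72.2, -168.3]
force: [0.7, -0.0, -2.4]
gripper_width: 9.5
```

```bash
python3 -m handwheel '{"gripper":[1,1,1],"offset":[[0.5,0.1,0],[1,0.3,0],[1,0.3,0]],"rot":[[0,0,0],[0,0,0],[0,0,0]]}'
```

```text
time_s: 22.8
ee_pos: [633.7, 1.4, 129.2]
ee_rot: [-90.2, 72.2, -168.3]
force: [1.5, 0.1, 2.1]
gripper_width: 10.0
```

```bash
python3 -m handwheel '{"gripper":[1,1,1,1],"offset":[[0,0.5,0],[-0.1,1.1,0],[-0.1,2.2,0],[-0.1,2.2,0]],"rot":[[0,0,-0.3],[0,0,-0.5],[0,0,-1],[0,0,-1]]}'
```

```text
time_s: 23.13
ee_pos: [635.9, 1.9, 128.5]
ee_rot: [-90.2, 71.2, -168.3]
force: [-1.0, -0.6, 4.7]
gripper_width: 9.8
```

```bash
python3 -m handwheel '{"gripper":[1,1,1],"offset":[[-0.1,0.5,0],[-0.1,1.1,0],[-0.1,1.1,0]],"rot":[[0,0,-0.3],[0,0,-0.5],[0,0,-0.5]]}'
```

```text
time_s: 23.38
ee_pos: [636.2, 1.9, 128.1]
ee_rot: [-90.1, 70.6, -168.3]
force: [-1.4, -0.4, 5.9]
gripper_width: 9.8
```

```bash
python3 -m handwheel '{"gripper":[1,1,1],"offset":[[-0.2,0.4,0],[-0.3,0.6,0],[-0.3,0.6,0]],"rot":[[0,0,-0.1],[0,0,-0.2],[0,0,-0.2]]}' 10;  python3 -m handwheel '{"gripper":[1,1,1],"offset":[[0,0,0],[0,0,0],[0,0,0]],"rot":[[0,0,0],[0,0,0],[0,0,0]]}' 4
```

```text
time_s: 23.63
ee_pos: [636.4, 1.9, 128.0]
ee_rot: [-90.2, 70.3, -168.3]
force: [-4.5, -0.7, 6.0]
gripper_width: 10.3
time_s: 23.88
ee_pos: [636.6, 2.0, 127.9]
ee_rot: [-90.2, 70.4, -168.3]
force: [-3.2, -0.6, 5.1]
gripper_width: 10.1
```

```bash
python3 -m handwheel '{"gripper":[0.88,0.86,0.84,0.82,0.8],"offset":[[0,0,0],[0,0,0],[0,0,0],[0,0,0],[0,0,0]],"rot":[[0,0,0],[0,0,0],[0,0,0],[0,0,0],[0,0,0]]}'; python3 -c "
from h import *
go((0,0,0)); snap('scene','pics/s9.png');crop('pics/s9.png',230,200,100,80,7,'pics/s9c.png')"
```

```text
time_s: 24.3
ee_pos: [637.7, 2.3, 127.3]
ee_rot: [-90.2, 70.5, -168.3]
force: [0.3, -0.5, -0.4]
gripper_width: 18.2
t 24.3 pos [637.7   2.3 127.3] jawyaw 11.9 x [-0.327 -0.067 -0.943] F [ 0.3 -0.5 -0.4] w 18.2 q [  1.  38.  72.  -4.  90. -10.]
offset [ 328.4 -546.4 -128.7] rot [0. 0. 0.]
```

View pics/s9c.png

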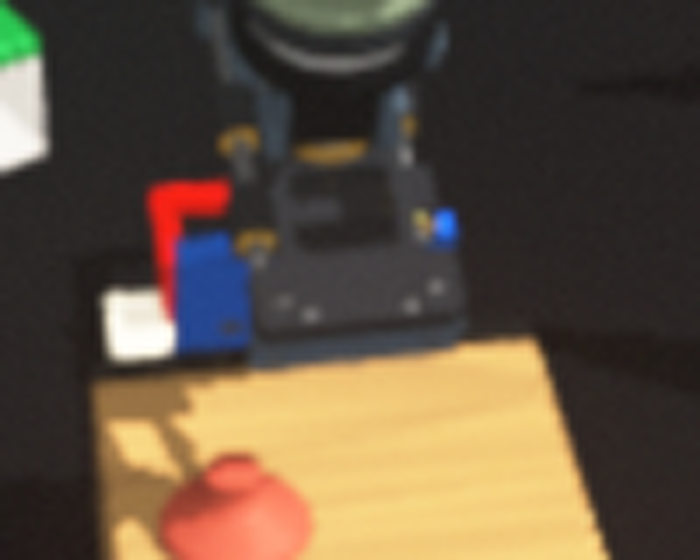

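It stands by itself with the fingers slightly open. I'll open further and withdraw along the panel.

```bash
python3 -m handwheel '{"gripper":[0.7,0.62,0.62,0.62,0.62],"offset":[[0,0,0],[0,0,0],[0,0,0],[-3,0,0],[-8,0,0]],"rot":[[0,0,0],[0,0,0],[0,0,0],[0,0,0],[0,0,0]]}'; python3 -m handwheel '{"gripper":[0.62,0.62,0.62,0.62,0.62],"offset":[[-10,0,0],[-25,0,0],[-45,0,0],[-65,0,0],[-85,0,0]],"rot":[[0,0,0],[0,0,0],[0,0,0],[0,0,0],[0,0,0]]}'; python3 -m handwheel '{"gripper":[0.62,0.62,0.62,0.62,0.62],"offset":[[-20,0,0],[-40,0,0],[-60,0,0],[-70,0,0],[-70,0,0]],"rot":[[0,0,0],[0,0,0],[0,0,0],[0,0,0],[0,0,0]]}'; python3 -c "
from h import *
go((480,-330,300),down(-20)); snap('scene','pics/s10.png');crop('pics/s10.png',190,150,160,130,5,'pics/s10c.png')"
```

```text
time_s: 24.77
ee_pos: [639.7, 2.7, 135.1]
ee_rot: [-90.2, 70.4, -168.4]
force: [0.2, 0.1, -0.7]
gripper_width: 34.5
time_s: 25.18
ee_pos: [668.3, 8.6, 217.3]
ee_rot: [-90.1, 70.6, -168.3]
force: [0.7, -0.4, 0.1]
gripper_width: 34.4
time_s: 25.6
ee_pos: [692.2, 13.4, 284.6]
ee_rot: [-90.0, 70.9, -168.1]
force: [-0.4, -0.5, 0.9]
gripper_width: 34.6
t 25.6 pos [692.2  13.4 284.6] jawyaw 11.9 x [-0.321 -0.067 -0.945] F [-0.4 -0.5  0.9] w 34.6 q [  2.  40.  45.  -4. 114. -11.]
offset [  76.6 -267.9  292.5] rot [31.6  5.3 18.6]
```

View pics/s10c.png

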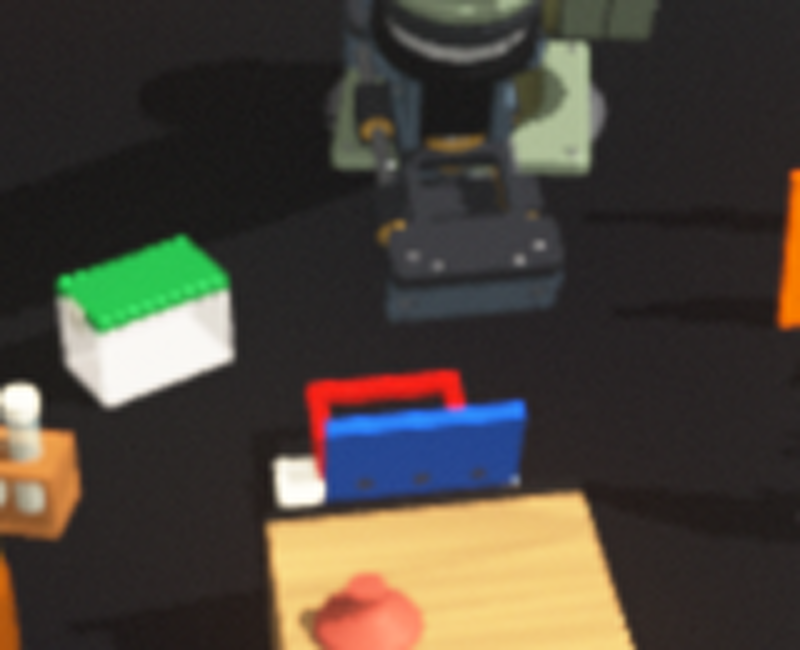

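```bash
python3 -m handwheel '{"gripper":[0.62,0.62,0.62,0.62,0.62],"offset":[[0,-10,25],[0,-25,60],[0,-40,95],[0,-55,130],[0,-70,165]],"rot":[[0,0,0],[0,0,4],[0,0,8],[0,0,12],[0,0,18]]}'; python3 -m handwheel '{"gripper":[0.62,0.62,0.62,0.62,0.62],"offset":[[0,-20,30],[0,-40,60],[0,-60,95],[0,-80,130],[0,-80,130]],"rot":[[0,0,0],[0,0,0],[0,0,0],[0,0,0],[0,0,0]]}'; python3 -c "
from h import *
go((480,-330,300)); snap('scene','pics/s11.png');snap('top','pics/t11.png');crop('pics/t11.png',240,100,100,160,3.7,'pics/t11c.png')"
```

```text
time_s: 26.07
ee_pos: [660.0, -162.8, 303.1]
ee_rot: [-92.9, 88.6, -171.0]
force: [-0.4, -1.5, -0.2]
gripper_width: 34.7
time_s: 26.48
ee_pos: [604.7, -312.4, 305.5]
ee_rot: [-86.7, 88.3, -165.3]
force: [-0.1, 0.8, -0.1]
gripper_width: 34.6
t 26.48 pos [ 604.7 -312.4  305.5] jawyaw 11.4 x [-0.029 -0.008 -1.   ] F [-0.1  0.8 -0.1] w 34.6 q [-28.  27.  63.  -1.  91. -39.]
offset [   9.3 -125.5   -7.5] rot [0. 0. 0.]
```

View pics/t11.png

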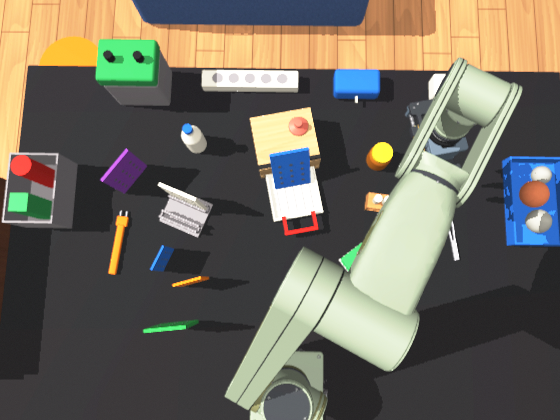

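View pics/t11c.png

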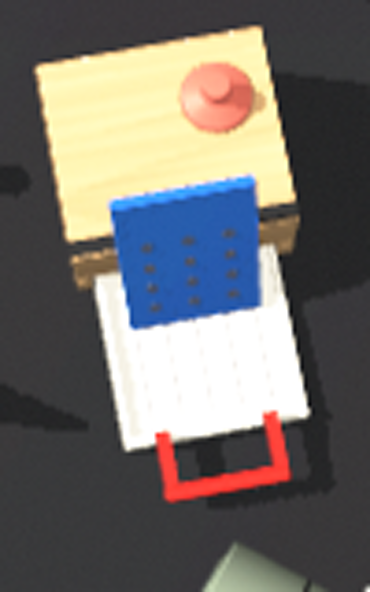

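View pics/s11.png

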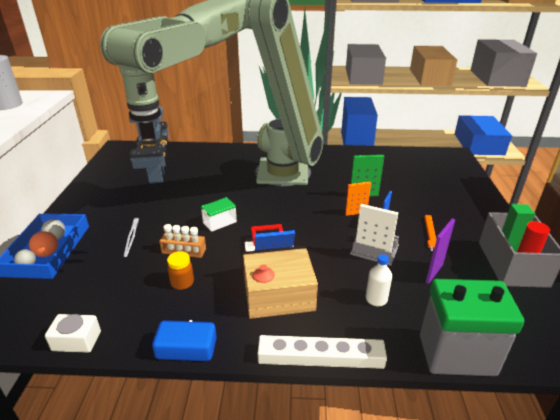

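Run:
```python
from h import *
f=lambda l:(np.array(l)+.5)/3.7-.5+(240,100)
b=onz('top',f([(132,328),(262,308)]),9); t=onz('top',f([(111,205),(255,180)]),170); h=onz('top',f([(166,500),(290,480)]),36)
s=np.array([np.cos(np.radians(11.8)),np.sin(np.radians(11.8))]);e=np.array([631.5,.8])
for n,w in(('bottom',b),('top',t),('handle',h)):
    m=w[:,:2].mean(0)-e; d=w[0]-w[1]; print(n,'s',round(m@s,1),'lat',round(m@[-s[1],s[0]],1),'ang',round(np.degrees(np.arctan2(d[1],d[0]))-90,1),'len',round(np.linalg.norm(d),1))
job_done()
```

```text
bottom s -44.9 lat -2.6 ang 9.8 len 108.2
top s 16.2 lat -1.9 ang 11.0 len 107.3
handle s -191.8 lat 1.3 ang 10.1 len 99.7
the job is handed in; nothing more can be done
```

The job is done and handed in, after about 26.5 s of robot time.

- **Tub:** I gripped it, lifted it over the open surface and set it upright at about (375, −205) mm. That is clear of the tray's path, and the tray never touched it.
- **Tray:** I pulled it by the handle to its stop. The arm stopped moving while the pull force rose, and the last picture shows the tray still fully out.
- **Blue panel:** I lifted it from its slot and lowered it until force showed contact with the tray floor, then tilted it until it met the stand's front edge. The first setting leaned about 22°, so I lifted it a few millimetres and reset it at about 19–20° from vertical. It stayed put as I opened the fingers.

**Last checks:** The panel was about 2–3 mm off centre, and its edges read within about 1–2° of square to the stand. From one low-resolution view, the outer lower edge read 45 mm in front of the stand, where the arm's pose put it at about 42 mm. The handle's outer edge read 192 mm in front, against 191 mm expected. By eye, the white panel and the other bystanders looked unmoved. In the last pictures the arm partly covered the tub, the vial rack and the tweezer in the top view, but the scene view showed all three clearly.

No check failed. One rough corner reading hinted that the panel was twisted about 2.5° in the grip, but a line fit to its edges did not bear that out.

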